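Put the bread rolls away in the roll-top bin

TASK

Put the rolls away: while the bread bin is still shut, gather every roll from the counter onto the tray; then roll the bin's curved cover right open, carry the tray over by its handle and tip it so that all the rolls slide off its open edge into the bin, not placing any in there by hand. Finish by setting the empty tray flat on the counter and rolling the cover fully shut, and leave the shaker, the bowl and the pan of cups alone.

Things in the scene. Friction and masses are not known exactly. Their poses are not given: they have to be found in the camera images.
- roll0: a crusty golden-brown bread roll, a rounded block 70 mm long (its x) by 50 mm wide (its y) by 40 mm tall, about 35 g, firm enough to be pinched across its 50 mm width; origin at the centre of its flat underside, z up. It starts upright on the counter. From start to start some of the four rolls are absent
- roll1: a crusty golden-brown bread roll, a rounded block 70 mm long (its x) by 50 mm wide (its y) by 40 mm tall, about 35 g, firm enough to be pinched across its 50 mm width; origin at the centre of its flat underside, z up. It starts upright on the counter. From start to start some of the four rolls are absent
- roll2: a crusty golden-brown bread roll, a rounded block 70 mm long (its x) by 50 mm wide (its y) by 40 mm tall, about 35 g, firm enough to be pinched across its 50 mm width; origin at the centre of its flat underside, z up. It starts upright on the counter. From start to start some of the four rolls are absent
- roll3: a crusty golden-brown bread roll, a rounded block 70 mm long (its x) by 50 mm wide (its y) by 40 mm tall, about 35 g, firm enough to be pinched across its 50 mm width; origin at the centre of its flat underside, z up. It starts upright on the counter. From start to start some of the four rolls are absent
- tray: light aluminium tray, about 220 g; floor 168 mm (its x) by 184 mm (its y), 4 mm thick, inside 160 by 180 mm; walls on both x sides rise 22 mm above the underside, the +y end wall 28 mm; the -y end is open. Non-stick floor, friction about 0.3: rolls slide from roughly 20 degrees of tilt. Black handle at the +y end. Origin at the centre of its underside, z up
- tray_lip (a point): middle of the tray's open pouring edge, at (0, -92, 4) mm in the tray's frame; axes as the tray's
- tray_handle (a point): grip point of the tray's handle, at (0, 125, 42) mm in the tray's frame, axes as the tray's. The handle is an upright plate 12 mm thick (x), from y = 92 to 158 mm and z = 14 to 60 mm: pinch it across its thickness, from above or leaning along the tray's y, and firmly (60 N or more), since the loaded tray hangs off one side of it
- bin: white bread bin fixed to the counter, with a curved steel roll-top cover. Origin at the centre of its underside, z up, x along the cover's axis, mouth towards +y. Footprint 260 (x) by 290 mm (y). Inside x = -120 to 120, y = -139 to 134 mm, floor 8 mm up. The cover's axis runs along x at y = 0, z = 50 mm; the end cheeks are half discs of radius 147 mm about it (top of the bin 197 mm)
- bin_sill (a point): middle of the top edge of the bin's front sill, at (0, 137, 74) mm in the bin's frame, sill 6 mm thick, 240 mm long between the cheeks; rolls go in over it. Axes as the bin's
- cover (a joint): angle of the curved cover about the bin's axis: 0 fully shut, 1.6 fully open; grows as the cover rolls from the front (+y) up and over to the back. Outer radius 139 mm; shut, it spans 10 to 120 degrees above the bin's +y; a fixed shell covers the back. It stays where it is left; 3 to 6 N at the bar along the arc moves it
- cover_bar (a point): middle of the cover's round black pull bar, 12 mm thick, 120 mm long along the bin's x, 41 mm off the cover's front edge on a post at each end. It moves on an arc of radius 180 mm about the axis, at 0.209 rad plus the joint value above the bin's +y: low in front when shut, on top when open. Turns with the cover; at joint 0 its axes are the bin's
- shaker: a white lidded shaker jar, 52 mm across and 120 mm tall, standing beyond the work; leave it alone; origin at the centre of its underside
- bowl: a white ceramic bowl, 120 mm across and 55 mm tall, standing beyond the work; leave it alone; origin at the centre of its underside
- cup_pan: a grey pan, 200 by 300 mm and 65 mm tall, full of lidded portion cups, fixed to the counter beyond the work; leave it alone; origin at the middle of its near lower edge: the pan spans x = 0 to 200 mm and y = -150 to 150 mm
Not all that is in view belongs to the job. What is shaped like the roll0 but black, pink or white is not meant.

How it is judged:
By the outcome, as a careful person would: the job done as asked, in the order asked, and still so for the second after the job is handed in, with the robot touching nothing.
Of roll0, roll1, roll2, roll3 only 2 to 4 are there at a start; the rules pass over those that are not, and their reading is None.
At some moment in a run one of roll0, roll1, roll2, roll3 may be knocked a few centimetres aside while the robot is not near it.
It also fails if it takes over 210 s, if anything falls off the work surface, if the arm or the gripper's body presses on something with over 40 N, if the wrist force passes 120 N, or if a joint passes its speed limit or range.

ROBOT

A 6-joint arm with a two-finger parallel gripper is mounted at the origin on the work surface. World frame = base frame: x ahead of the robot, y to its left, z up, the work surface at z = 0. Lengths are in mm, angles in rad, forces in N, time in s.
With the tool pointing down it reaches from about 350 to 775 mm from the base axis. Payload 7.3 kg.
Tool frame: the origin (TCP) lies on the centre line of the jaws, within the pads' length; the fingertips stand 17 mm ahead of it and the grasp point (between the pads) lies 2 mm behind it; z points along the fingers, y is the line along which they close (so a half turn about z gives the same grasp; the last joint's range is limited). The gripper opens to 92 mm and grips with 3 to 60 N. Pads are 19 mm wide; open, the fingers measure 130 mm over their backs; the gripper's body (75 mm by 190 mm) begins 47 mm behind the grasp point.
Start: joints at [-1.435, 0.342, 1.524, -0, 1.275, -0.146], TCP at [146.017, -504.304, 243.741] pointing down, gripper open.
Joint ranges: [-2.53, 2.53], [-0.77, 2.02], [0.04, 2.7], [-1, 4.14], [0.28, 2.66], [-3.11, 3.11]. Speed limits (rad/s): [2.57, 2.57, 3.14, 3.14, 3.14, 3.14].

INTERFACE

Orientations are given as [roll, pitch, yaw] about the fixed x, y, z axes, in that order (R = Rz(yaw) Ry(pitch) Rx(roll)).
In Python, from plant import bot gives the robot as it stands. The module is installed in compiled form; this text tells all that it offers.
- The arm moves only by the shell command python3 -m pendant 'ROWS'. ROWS is JSON, a list of rows, each a list of 3 entries, a list of its own where there are three numbers: the shift along the world's x, y, z as a fraction of full scale, then the turn, a rotation vector about the world's x, y, z as a fraction of full scale, then the opening, from -1 (shut) to 1 (fully open), so that 0 is half open. In form: [[[tx, ty, tz], [rx, ry, rz], claw], ...]. A call has exactly 10 rows; each row shifts and turns the commanded pose from where the row before left it; what a row does not reach is not made up. Full scale, the value 1, is 30 mm for a shift and 0.12 rad for a turn. A row lasts 1/12 s, in which the tool goes at most 41.7 mm and 7.16 degrees, less where a joint would pass 70% of its speed; a pose out of reach is approached as far as the arm can. A call with a number of a shift or a turn outside -1 to 1 is refused whole. A call with a gripper value outside its range is refused whole. The fingers move at their own pace and stop on an object; the grip force is fixed at half the most. Time passes only in rows, so rows that do not move let the fingers close, or fill a call up. It gives the time, the measured TCP pose, the force, the opening and the grip force at its end, in the units of the state.
- bot.get_obs(): the state, without advancing time (a new reading comes with each control period).
- bot.capture(name): name is "scene" or "top" or "wrist"; returns the picture (400x640x3 uint8, blue, green, red); there is no depth.
- bot.camera_params(name): a dict with "fovy" (degrees; the focal length in pixels is half the picture's height over the tangent of half this angle, whatever the lens; pixels are square), "cx", "cy" (the principal point, pixels), "camera_from_world" (4x4, takes a point from world to camera coordinates). Camera axes: x right, y down, z forward; pixel columns grow to the right and rows downward; lengths in mm; the calibration is good to about 2 mm. A picture is of the moment at which its call begins: read the wrist's pose just before it. camera_params takes no time and is no camera call; for the wrist camera it gives the pose at the moment of the call.
- bot.close_job(): hands the job in; it is judged then, once.
The state is a dict: "time": time; "joint_positions": joint angles; "dq": joint speeds; "tau": joint torques, N m; "tool_pos": TCP position; "tcp_rot": TCP orientation; "contact_force": force on the tool from outside, world axes, zero at the start; "moment": the same for the moment, N m; "grip_width": finger opening in mm; "finger_force": force on a finger pad.
Only numpy, scipy, OpenCV 4.12 (cv2) and the standard library are available. Lean on these libraries where they do the work, as an engineer would, in place of code of your own. Each camera call takes 0.05 s, during which the arm holds its last target. There are 200 camera calls.

## Working session

There is one attempt and no reset: what is moved stays moved. The work goes in short steps, Python scripts to look and compute and a shell command to move; the robot and the scene stay as the last step left them, time stands still between calls to the robot, and variables do not carry over. Pictures are saved under pics/ and viewed, at most 19 in all, crops included, and the job is handed in when it is done.

```bash
mkdir -p pics
cat > h.py <<'E'
import numpy as np, cv2
from plant import bot
def snap(name,fn):
    p=bot.camera_params(name); im=bot.capture(name); cv2.imwrite('pics/'+fn,im); return im,p
def ray(p,u,v,z):
    f=200/np.tan(np.radians(p['fovy'])/2); T=np.array(p['camera_from_world']); R=T[:3,:3]; o=-R.T@T[:3,3]
    d=R.T@np.array([(u-p['cx'])/f,(v-p['cy'])/f,1]); return o+d*(z-o[2])/d[2]
def proj(p,P):
    f=200/np.tan(np.radians(p['fovy'])/2); T=np.array(p['camera_from_world']); c=T[:3,:3]@np.array(P)+T[:3,3]
    return c[0]/c[2]*f+p['cx'],c[1]/c[2]*f+p['cy']
E
python3 - <<'E'
from h import *
for n in('top','scene'):
    im,p=snap(n,n+'0.png'); T=np.array(p['camera_from_world']); print(n,p['fovy'],p['cx'],p['cy'],(-T[:3,:3].T@T[:3,3]).round()); print(T[:3,:3].round(3))
print(bot.get_obs())
E
```

```text
top 54.733927248094446 318.3381394661471 199.33961615585062 [ 347.   37. 1016.]
[[ 0.029 -1.    -0.01 ]
 [-0.983 -0.026 -0.182]
 [ 0.182  0.015 -0.983]]
scene 49.427161026537625 316.4169002752485 204.56895871594094 [1148.    7.  898.]
[[ 0.043  0.999  0.003]
 [ 0.795 -0.033 -0.605]
 [-0.605  0.028 -0.796]]
{'time': 0.1, 'joint_positions': array([-1.43500371e+00,  3.42665518e-01,  1.52489660e+00,  1.97410256e-05,
        1.27537503e+00, -1.46049946e-01]), 'dq': array([-4.67428099e-05, -2.56354401e-03, -1.06563662e-03,  5.97157655e-05,
       -1.15399775e-03,  9.84244837e-04]), 'tau': array([ 1.88858095e-03, -4.32006383e+01, -2.44693637e+01,  7.19745364e-02,
        5.25413977e-02, -4.34479239e-05]), 'tool_pos': array([ 145.97400866, -503.96450282,  243.11664682]), 'tcp_rot': array([-3.14026522e+00, -2.14343830e-04,  2.81836663e-01]), 'contact_force': array([ 0.6033626 , -0.25012236, -0.18084626]), 'moment': array([-0.05469424, -0.01369182,  0.02376522]), 'finger_force': 0.0, 'grip_width': 91.89975878955856}
```

View pics/top0.png

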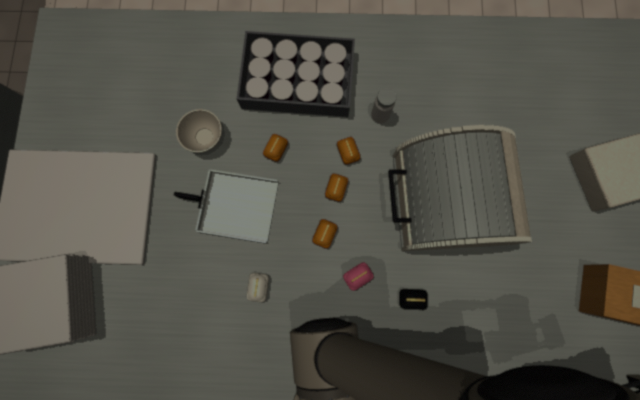

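View pics/scene0.png

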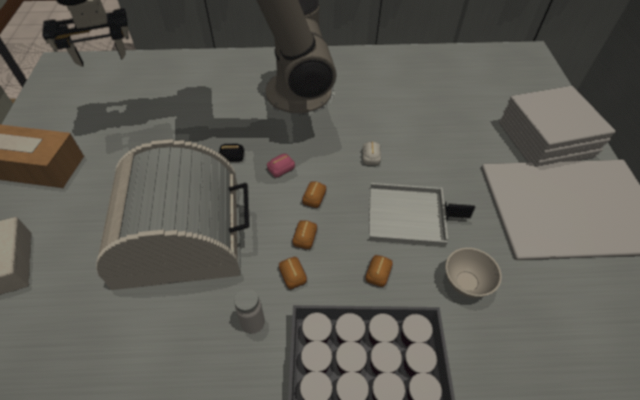

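Run:
```python
from h import *
for n in('top','scene'):
    im=cv2.imread(f'pics/{n}0.png'); p=bot.camera_params(n)
    hsv=cv2.cvtColor(im,cv2.COLOR_BGR2HSV); m=cv2.inRange(hsv,(5,150,80),(25,255,255))
    m=cv2.morphologyEx(m,cv2.MORPH_OPEN,np.ones((3,3)))
    for c in cv2.findContours(m,0,2)[0]:
        a=cv2.contourArea(c)
        if 120<a<1200:
            q=c.reshape(-1,2).astype(float); w=np.array([ray(p,u,v,20)[:2] for u,v in q],np.float32)
            r=cv2.minAreaRect(w); M=cv2.moments(w)
            mu=np.array([[M['mu20'],M['mu11']],[M['mu11'],M['mu02']]]); e,V=np.linalg.eigh(mu)
            print(n,a,cv2.boundingRect(c),'ctr',round(M['m10']/M['m00']),round(M['m01']/M['m00']),'size',np.round(r[1]),'yaw',round(np.degrees(np.arctan2(V[1,1],V[0,1]))%180))
im=cv2.imread('pics/top0.png')
cv2.imwrite('pics/cr.png',cv2.resize(im[115:265,165:325],None,fx=5,fy=4.0,interpolation=2)[:600])
cv2.imwrite('pics/cr2.png',cv2.resize(im[110:260,375:535],None,fx=4,fy=4,interpolation=2))
```

```text
top 341.0 (313, 220, 21, 27) ctr 444 37 size [41. 64.] yaw 160
top 319.5 (326, 174, 19, 26) ctr 569 9 size [42. 63.] yaw 165
top 304.5 (338, 137, 20, 25) ctr 672 -22 size [63. 43.] yaw 13
top 267.0 (264, 135, 20, 24) ctr 675 178 size [38. 63.] yaw 155
scene 377.5 (280, 258, 26, 28) ctr 673 -24 size [67. 45.] yaw 25
scene 370.0 (367, 256, 24, 28) ctr 675 172 size [44. 66.] yaw 156
scene 313.0 (293, 222, 23, 24) ctr 570 7 size [45. 66.] yaw 159
scene 250.5 (304, 183, 21, 21) ctr 446 35 size [45. 67.] yaw 154
```

View pics/cr.png

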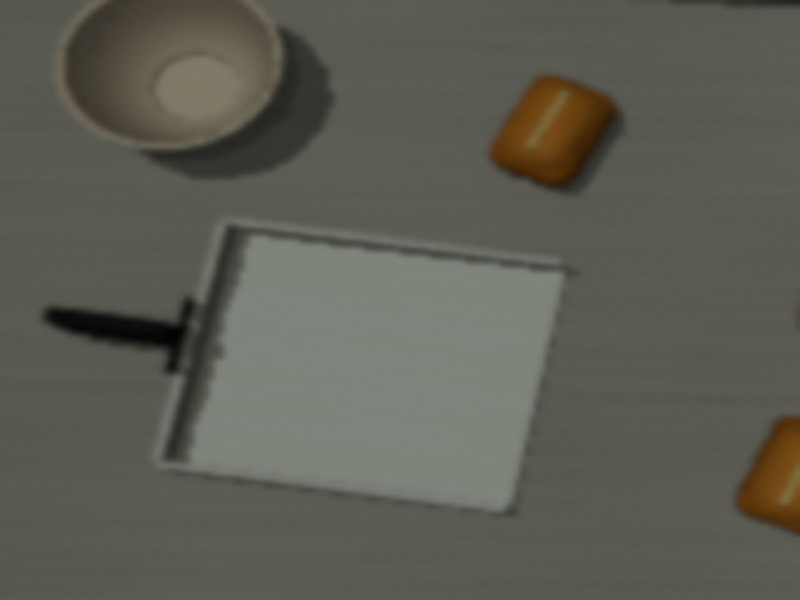

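View pics/cr2.png

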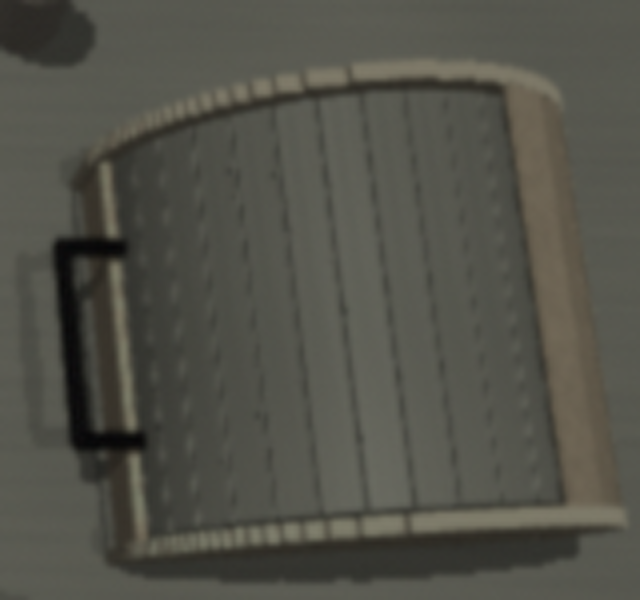

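Run:
```python
from h import *
p=bot.camera_params('top')
A=[(210,170.5,26),(196.6,230.8,26),(278.6,181,20),(267.6,243,20),(174,194,60),(203,198.5,60)]
for u,v,z in A: print('tray',ray(p,u,v,z).round(1))
b1=ray(p,390.7,171.2,87);b2=ray(p,395,220.3,87);print(b1,b2,np.linalg.norm(b1-b2))
# bin edge: rear lower & cheek points
f=lambda x,y:(375+x/4,110+y/4)
d=(b1-b2)[:2];d/=np.linalg.norm(d);yaw=np.arctan2(d[1],d[0]);c=(b1+b2)[:2]/2
n=np.array([-d[1],d[0]]);o=c-n*176;print('bin yaw',yaw,'origin',o)
def B(x,y,z): return np.r_[o+d*x+n*y,z]
for q in[(130,0,197),(-130,0,197),(130,137,74),(-130,137,74),(120,137,74),(-120,137,74),(60,176,87),(-60,176,87),(-130,-145,60)]: 
    u,v=proj(p,B(*q));print(q,round((u-375)*4),round((v-110)*4))
```

```text
tray [600.8 342.3  26. ]
tray [439.9 364.1  26. ]
tray [578.4 159.6  20. ]
tray [414.1 180.2  20. ]
tray [528.4 418.4  60. ]
tray [518.8 343.7  60. ]
[ 594.94385705 -125.12546132   87.        ] [ 472.79745095 -134.81120502   87.        ] 122.52982556738742
bin yaw 0.07913060484431479 origin [ 547.78311068 -305.41759521]
(130, 0, 197) 402 59
(-130, 0, 197) 464 527
(130, 137, 74) 111 142
(-130, 137, 74) 150 553
(120, 137, 74) 113 157
(-120, 137, 74) 149 537
(60, 176, 87) 63 247
(-60, 176, 87) 80 439
(-130, -145, 60) 605 531
```

```bash
cat > st.py <<'E'
from h import *
import sys
from scipy.spatial.transform import Rotation as R
def rolls():
    out=[]
    for n in('top','scene'):
        p=bot.camera_params(n); im=bot.capture(n)
        hsv=cv2.cvtColor(im,cv2.COLOR_BGR2HSV); m=cv2.inRange(hsv,(5,150,80),(25,255,255)); m=cv2.morphologyEx(m,cv2.MORPH_OPEN,np.ones((3,3)))
        for c in cv2.findContours(m,0,2)[0]:
            if 120<cv2.contourArea(c)<600:
                w=np.array([ray(p,u,v,20)[:2] for u,v in c.reshape(-1,2).astype(float)],np.float32); M=cv2.moments(w)
                e,V=np.linalg.eigh([[M['mu20'],M['mu11']],[M['mu11'],M['mu02']]])
                out.append((n,round(M['m10']/M['m00']),round(M['m01']/M['m00']),round((np.arctan2(V[1,1],V[0,1])+np.pi/2)%np.pi-np.pi/2,2)))
    return out
if __name__=='__main__':
    if 'r' in sys.argv: print(*rolls(),sep='\n')
    s=bot.get_obs(); P=s['tool_pos']; print('t',round(s['time'],1),P.round(1),s['tcp_rot'].round(3),'w',round(s['grip_width'],1),'F',round(s['finger_force'],1),s['contact_force'].round(1),'q',s['joint_positions'].round(2))
E
r='[[0.5,0.9,0.1],[0,0,-0.28],1]'; python3 -m pendant '[[[0.5,0.9,0.1],[0,0,-0.28],1],[[0.5,0.9,0.1],[0,0,-0.28],1],[[0.5,0.9,0.1],[0,0,-0.28],1],[[0.5,0.9,0.1],[0,0,-0.28],1],[[0.5,0.9,0.1],[0,0,-0.28],1],[[0.5,0.9,0.1],[0,0,-0.28],1],[[0.5,0.9,0.1],[0,0,-0.28],1],[[0.5,0.9,0.1],[0,0,-0.28],1],[[0.5,0.9,0.1],[0,0,-0.28],1],[[0.5,0.9,0.1],[0,0,-0.28],1]]'
python3 -m pendant '[[[0.5,0.9,0.1],[0,0,-0.28],1],[[0.5,0.9,0.1],[0,0,-0.28],1],[[0.5,0.9,0.1],[0,0,-0.28],1],[[0.5,0.9,0.1],[0,0,-0.28],1],[[0.5,0.9,0.1],[0,0,-0.28],1],[[0.5,0.9,0.1],[0,0,-0.28],1],[[0.5,0.9,0.1],[0,0,-0.28],1],[[0.5,0.9,0.1],[0,0,-0.28],1],[[0.5,0.9,0.1],[0,0,-0.28],1],[[0.5,0.9,0.1],[0,0,-0.28],1]]'
python3 st.py r; python3 -c "
from h import *
snap('wrist','w0.png')"
```

```text
time: 0.93
tool_pos: [296.3, -232.8, 273.7]
tcp_rot: [-3.141, 0.0, -0.056]
contact_force: [-0.1, 1.0, 0.2]
grip_width: 91.9
finger_force: 0.0
time: 1.77
tool_pos: [446.3, 37.3, 303.7]
tcp_rot: [3.141, 0.001, -0.392]
contact_force: [0.3, -0.7, -0.2]
grip_width: 91.9
finger_force: 0.0
('scene', 673, -24, np.float64(0.44))
('scene', 675, 172, np.float64(-0.44))
('scene', 570, 7, np.float64(-0.38))
t 1.9 [447.3  38.8 303.6] [-3.14  -0.    -0.387] w 91.8 F 0.0 [-0.  -0.4 -0.2] q [-0.09  0.16  1.61  0.    1.38  1.87]
```

View pics/w0.png

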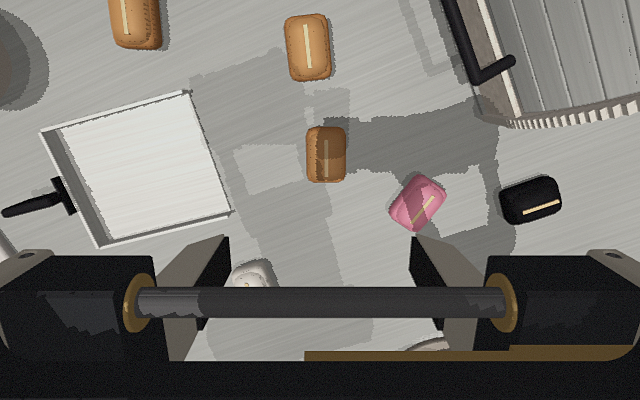

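```bash
python3 - <<'E'
from h import *
p=bot.camera_params('wrist'); print(p['fovy'],p['cx'],p['cy'])
for n,u,v,z in[('r0',326,155,20),('r1',308,47,20),('tr',187,92,22),('tr',231,211,22),('tr',41,131,28),('tr',99,245,28),('lip',190,95,4),('lip',231,213,4),('handle',35,204,60),('bar',453,0,87),('barend',478,80,87)]: print(n,ray(p,u,v,z).round(1))
E
python3 -m pendant '[[[0,0,-0.9],[0,0,0],1],[[0,0,-0.9],[0,0,0],1],[[0,0,-0.9],[0,0,0],1],[[0,0,-0.9],[0,0,0],1],[[0,0,-0.9],[0,0,0],1],[[0,0,-0.9],[0,0,0],1],[[0,0,0],[0,0,0],1],[[0,0,0],[0,0,0],1],[[0,0,0],[0,0,0],1],[[0,0,0],[0,0,0],1]]'
```

```text
60.49467552727074 319.7067118169902 193.37758084096825
r0 [441.6  30.2  20. ]
r1 [565.   3.  20.]
tr [573.2 153.7  22. ]
tr [419.8 172.8  22. ]
tr [598.8 335.4  28. ]
tr [444.2 354.8  28. ]
lip [570.9 158.3   4. ]
lip [412.8 181.2   4. ]
handle [524.2 368.2  60. ]
bar [ 544.8 -136.    87. ]
barend [ 467.5 -140.1   87. ]
time: 2.75
tool_pos: [447.0, 35.3, 143.4]
tcp_rot: [-3.141, -0.003, -0.39]
contact_force: [-0.2, 0.5, -0.3]
grip_width: 91.6
finger_force: 0.0
```

```bash
python3 -m pendant '[[[-0.13,-0.04,-0.65],[0,0,0],1],[[0,0,-0.65],[0,0,0],1],[[0,0,-0.65],[0,0,0],1],[[0,0,-0.65],[0,0,0],1],[[0,0,-0.65],[0,0,0],1],[[0,0,-0.65],[0,0,0],1],[[0,0,0],[0,0,0],1],[[0,0,0],[0,0,0],-1],[[0,0,0],[0,0,0],-1],[[0,0,0],[0,0,0],-1]]'
python3 -m pendant '[[[0,0,0],[0,0,0],-1],[[0,0,0],[0,0,0],-1],[[0,0,0],[0,0,0],-1],[[0,0,0],[0,0,0],-1],[[0,0,0.9],[0,0,0],-1],[[0,0,0.9],[0,0,0],-1],[[0,0,0.9],[0,0,0],-1],[[0,0,0.9],[0,0,0],-1],[[0,0,0],[0,0,0],-1],[[0,0,0],[0,0,0],-1]]'; python3 st.py r
```

```text
time: 3.58
tool_pos: [443.3, 34.4, 26.3]
tcp_rot: [-3.141, -0.003, -0.39]
contact_force: [0.7, -0.4, 0.7]
grip_width: 76.3
finger_force: 0.0
time: 4.42
tool_pos: [442.9, 34.4, 133.9]
tcp_rot: [-3.141, -0.003, -0.39]
contact_force: [-0.8, -0.7, -1.3]
grip_width: 50.2
finger_force: 30.0
('top', 672, -23, np.float64(0.27))
('top', 674, 177, np.float64(-0.43))
('scene', 672, -24, np.float64(0.44))
('scene', 675, 172, np.float64(-0.38))
('scene', 570, 7, np.float64(-0.38))
t 4.5 [441.5  34.6 132.1] [ 3.141e+00  1.000e-03 -3.900e-01] w 49.8 F 30.0 [-1.1 -0.7  0.8] q [-0.1   0.33  1.9  -0.    0.92  1.87]
```

```bash
python3 -m pendant '[[[0.1,0.87,0],[0,0,0.217],-1],[[0.1,0.87,0],[0,0,0.217],-1],[[0.1,0.87,0],[0,0,0.217],-1],[[0.1,0.87,0],[0,0,0.217],-1],[[0.1,0.87,0],[0,0,0.217],-1],[[0.1,0.87,0],[0,0,0.217],-1],[[0.1,0.87,0],[0,0,0.217],-1],[[0.1,0.87,0],[0,0,0.217],-1],[[0.1,0.87,0],[0,0,0.217],-1],[[0.1,0.87,0],[0,0,0.217],-1]]'
python3 - <<'E'
from h import *
bot.capture('scene');bot.capture('scene')
im,p=snap('wrist','w1.png')
s=cv2.imread('pics/scene0.png'); cv2.imwrite('pics/s0c.png',cv2.resize(s[170:260,355:485],None,fx=6,fy=6,interpolation=2))
c=np.hstack([cv2.resize(im,(640,400)),]); a=cv2.resize(cv2.imread('pics/s0c.png'),(400,277)); b=cv2.resize(im,(400,250)); cv2.imwrite('pics/mix.png',im)
E
python3 st.py
```

```text
time: 5.35
tool_pos: [471.2, 296.5, 130.7]
tcp_rot: [3.14, 0.003, -0.128]
contact_force: [1.3, 0.1, -0.6]
grip_width: 50.1
finger_force: 30.0
t 5.5 [471.1 296.5 130.7] [ 3.14e+00  3.00e-03 -1.27e-01] w 49.7 F 30.0 [ 0.  -0.7 -0.3] q [ 0.42  0.51  1.59 -0.    1.04  2.12]
```

View pics/w1.png

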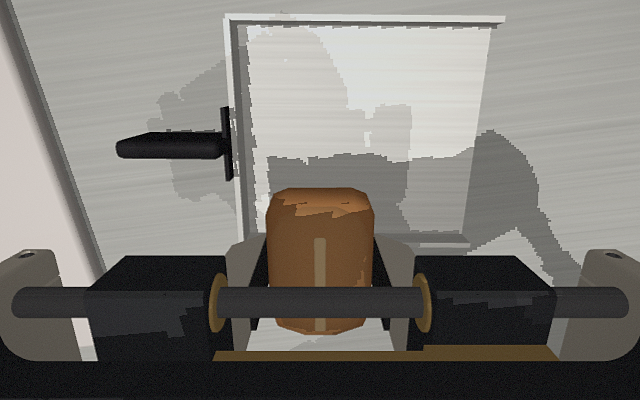

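View pics/s0c.png

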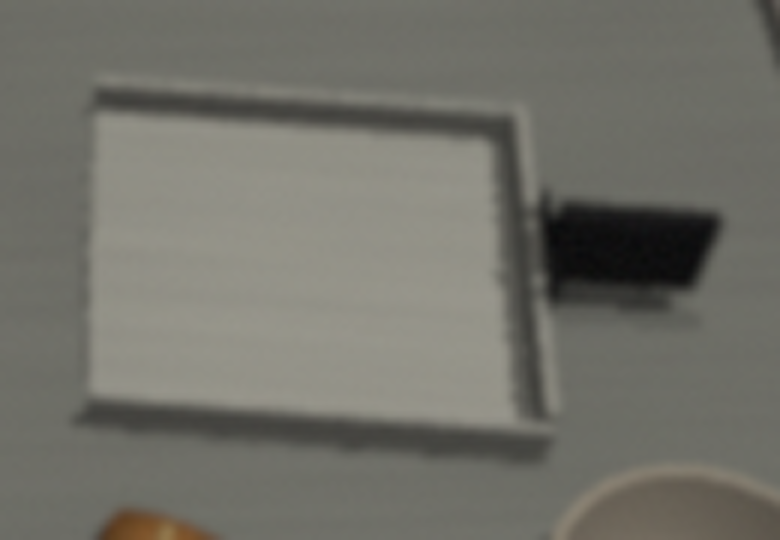

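Run:
```python
from h import *
p=bot.camera_params('scene')
for u,v,z in[(370.8,188.7,4),(369.7,236.7,4),(441.8,187.5,28),(447.2,241,28),(475,206,60)]: print('s',ray(p,u,v,z).round(1))
p=bot.camera_params('wrist')
for u,v,z in[(226,16,28),(505,18,22),(470,241,22),(233,235,28),(490,27,4),(118,147,60)]: print('w',ray(p,u,v,z).round(1))
```

```text
s [422.  185.9   4. ]
s [573.1 165.2   4. ]
s [445.  365.8  28. ]
s [608.2 342.9  28. ]
s [531.6 420.3  60. ]
w [600.9 339.6  28. ]
w [578.  160.4  22. ]
w [419.4 182.2  22. ]
w [451.1 366.   28. ]
w [575.4 161.6   4. ]
w [531.6 413.6  60. ]
```

```bash
python3 -m pendant '[[[0.1,0.03,-0.5],[0,0,0],-1],[[0,0,-0.5],[0,0,0],-1],[[0,0,-0.5],[0,0,0],-1],[[0,0,-0.5],[0,0,0],-1],[[0,0,-0.4],[0,0,0],-1],[[0,0,-0.4],[0,0,0],-1],[[0,0,-0.3],[0,0,0],-1],[[0,0,-0.1],[0,0,0],-1],[[0,0,0],[0,0,0],-1],[[0,0,0],[0,0,0],-1]]'
```

```text
time: 6.33
tool_pos: [475.2, 296.0, 36.8]
tcp_rot: [3.141, 0.0, -0.13]
contact_force: [-0.3, -0.4, -0.4]
grip_width: 49.4
finger_force: 30.0
```

```bash
python3 -m pendant '[[[0,0,-0.17],[0,0,0],-1],[[0,0,0],[0,0,0],-1],[[0,0,0],[0,0,0],0.35],[[0,0,0],[0,0,0],0.35],[[0,0,0],[0,0,0],0.35],[[0,0,0.9],[0,0,0],0.35],[[0,0,0.9],[0,0,0],0.35],[[0,0,0.9],[0,0,0],0.5],[[0,0,0.9],[0,0,0],1],[[0,0,0],[0,0,0],1]]'
python3 -m pendant '[[[0.66,-0.4,0],[0,0,-0.233],1],[[0.66,-0.4,0],[0,0,-0.233],1],[[0.66,-0.4,0],[0,0,-0.233],1],[[0.66,-0.4,0],[0,0,-0.233],1],[[0.66,-0.4,0],[0,0,-0.233],1],[[0.66,-0.4,0],[0,0,-0.233],1],[[0.66,-0.4,0],[0,0,-0.233],1],[[0.66,-0.4,0],[0,0,-0.233],1],[[0.66,-0.4,0],[0,0,-0.233],1],[[0.66,-0.4,0],[0,0,-0.233],1]]'; python3 st.py r
```

```text
time: 7.17
tool_pos: [477.8, 297.7, 145.4]
tcp_rot: [-3.136, -0.009, -0.13]
contact_force: [0.7, 0.6, 0.1]
grip_width: 77.6
finger_force: 0.0
time: 8.0
tool_pos: [673.8, 175.7, 139.0]
tcp_rot: [3.141, 0.001, -0.411]
contact_force: [-0.4, 0.4, 0.2]
grip_width: 91.9
finger_force: 0.0
('top', 567, 8, np.float64(-0.76))
('top', 670, -23, np.float64(0.33))
('scene', 673, -24, np.float64(0.42))
('scene', 567, 6, np.float64(-0.61))
t 8.1 [675.3 173.8 138.6] [ 3.141e+00 -1.000e-03 -4.130e-01] w 92.1 F 0.0 [ 0.1 -0.4  0.1] q [ 0.14  0.75  1.12 -0.    1.27  2.13]
```

```bash
python3 -m pendant '[[[0,0,-0.63],[0,0,0],1],[[0,0,-0.63],[0,0,0],1],[[0,0,-0.63],[0,0,0],1],[[0,0,-0.63],[0,0,0],1],[[0,0,-0.63],[0,0,0],1],[[0,0,-0.6],[0,0,0],1],[[0,0,0],[0,0,0],1],[[0,0,0],[0,0,0],-1],[[0,0,0],[0,0,0],-1],[[0,0,0],[0,0,0],-1]]'
python3 -m pendant '[[[0,0,0],[0,0,0],-1],[[0,0,0],[0,0,0],-1],[[0,0,0],[0,0,0],-1],[[0,0,0],[0,0,0],-1],[[0,0,0.9],[0,0,0],-1],[[0,0,0.9],[0,0,0],-1],[[0,0,0.9],[0,0,0],-1],[[0,0,0.9],[0,0,0],-1],[[0,0,0],[0,0,0],-1],[[0,0,0],[0,0,0],-1]]'; python3 st.py
```

```text
time: 8.93
tool_pos: [673.9, 176.7, 28.9]
tcp_rot: [-3.14, -0.002, -0.409]
contact_force: [0.1, 0.5, -0.1]
grip_width: 76.0
finger_force: 0.0
time: 9.77
tool_pos: [674.1, 176.6, 137.4]
tcp_rot: [-3.139, -0.004, -0.409]
contact_force: [-0.0, -0.2, -1.0]
grip_width: 50.0
finger_force: 30.0
t 9.8 [674.1 176.6 137.4] [-3.139 -0.004 -0.409] w 50.0 F 30.0 [-0.  -0.2 -1. ] q [ 0.15  0.74  1.13 -0.    1.27  2.13]
```

```bash
python3 -m pendant '[[[-0.4,0.37,0],[0,0,0.229],-1],[[-0.4,0.37,0],[0,0,0.229],-1],[[-0.4,0.37,0],[0,0,0.229],-1],[[-0.4,0.37,0],[0,0,0.229],-1],[[-0.4,0.37,0],[0,0,0.229],-1],[[-0.4,0.37,0],[0,0,0.229],-1],[[-0.4,0.37,0],[0,0,0.229],-1],[[-0.4,0.37,0],[0,0,0.229],-1],[[-0.4,0.37,0],[0,0,0.229],-1],[[-0.4,0.37,0],[0,0,0.229],-1]]'
python3 -m pendant '[[[0,0,0],[0,0,0],-1],[[0,0,-0.5],[0,0,0],-1],[[0,0,-0.5],[0,0,0],-1],[[0,0,-0.5],[0,0,0],-1],[[0,0,-0.5],[0,0,0],-1],[[0,0,-0.4],[0,0,0],-1],[[0,0,-0.4],[0,0,0],-1],[[0,0,-0.3],[0,0,0],-1],[[0,0,-0.1],[0,0,0],-1],[[0,0,0],[0,0,0],-1]]'
```

```text
time: 10.6
tool_pos: [551.9, 288.4, 134.9]
tcp_rot: [3.141, 0.0, -0.132]
contact_force: [-0.1, -0.1, -0.1]
grip_width: 50.0
finger_force: 30.0
time: 11.43
tool_pos: [552.8, 287.2, 38.3]
tcp_rot: [3.141, 0.001, -0.135]
contact_force: [-0.1, -0.2, -0.6]
grip_width: 49.8
finger_force: 30.0
```

```bash
python3 -m pendant '[[[0.05,0,-0.13],[0,0,0],-1],[[0,0,0],[0,0,0],-1],[[0,0,0],[0,0,0],0.35],[[0,0,0],[0,0,0],0.35],[[0,0,0],[0,0,0],0.35],[[0,0,0.9],[0,0,0],0.35],[[0,0,0.9],[0,0,0],0.35],[[0,0,0.9],[0,0,0],0.5],[[0,0,0.9],[0,0,0],1],[[0,0,0.4],[0,0,0],1]]'
python3 -m pendant '[[[0,-0.9,0.3],[0,0,-0.2],1],[[0,-0.9,0.3],[0,0,-0.2],1],[[0,-0.9,0.3],[0,0,-0.2],1],[[0,-0.9,0.3],[0,0,-0.2],1],[[0,-0.9,0],[0,0,-0.2],1],[[0,-0.9,0],[0,0,-0.2],1],[[0,-0.9,0],[0,0,-0.2],1],[[0,-0.9,0],[0,0,-0.2],1],[[0,-0.9,0],[0,0,-0.2],1],[[0,-0.9,0],[0,0,-0.2],1]]'; python3 st.py r;  python3 -c "
from h import *
snap('wrist','w2.png')"
```

```text
time: 12.27
tool_pos: [556.0, 288.0, 159.7]
tcp_rot: [-3.139, -0.005, -0.135]
contact_force: [0.7, -0.4, -0.7]
grip_width: 77.5
finger_force: 0.0
time: 13.1
tool_pos: [554.5, 16.1, 191.7]
tcp_rot: [-3.141, -0.001, -0.376]
contact_force: [0.7, -0.3, 0.3]
grip_width: 92.0
finger_force: 0.0
('top', 477, 301, np.float64(-0.11))
('top', 557, 293, np.float64(-0.08))
('scene', 673, -24, np.float64(0.42))
('scene', 515, 292, np.float64(-0.11))
t 13.2 [554.7  13.9 191.6] [ 3.141e+00 -1.000e-03 -3.790e-01] w 91.8 F 0.0 [-1.  -0.7 -0.1] q [-0.11  0.44  1.52 -0.    1.18  1.84]
```

View pics/w2.png

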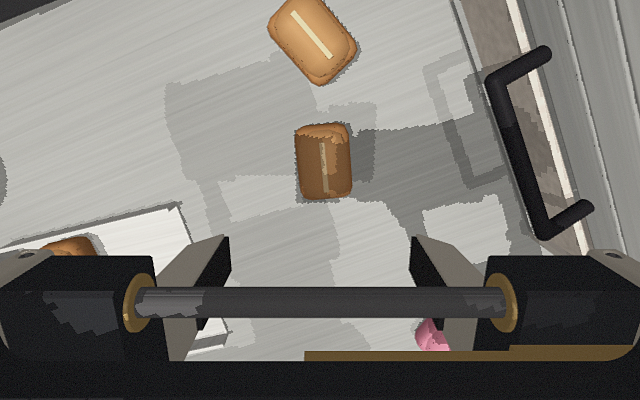

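Run:
```python
from h import *
p=bot.camera_params('wrist')
for a in[(323,162,20),(322,142,40),(327,193,40),(314,40,20),(292,11,40),(331,58,40),(495,85,87),(542,232,87)]: print(ray(p,*a).round(1))
```

```text
[566.5   7.5  20. ]
[5.87e+02 5.00e-01 4.00e+01]
[543.1  13.   40. ]
[665.7 -23.4  20. ]
[688.5 -14.8  40. ]
[646.4 -30.5  40. ]
[ 586.9 -125.3   87. ]
[ 466.4 -134.7   87. ]
```

```bash
python3 -m pendant '[[[0.2,-0.13,-0.8],[0,0,0.4],1],[[0.2,-0.13,-0.8],[0,0,0.4],1],[[0,0,-0.8],[0,0,0],1],[[0,0,-0.8],[0,0,0],1],[[0,0,-0.8],[0,0,0],1],[[0,0,-0.8],[0,0,0],1],[[0,0,-0.6],[0,0,0],1],[[0,0,0],[0,0,0],1],[[0,0,0],[0,0,0],1],[[0,0,0],[0,0,0],-1]]'
python3 -m pendant '[[[0,0,0],[0,0,0],-1],[[0,0,0],[0,0,0],-1],[[0,0,0],[0,0,0],-1],[[0,0,0],[0,0,0],-1],[[0,0,0],[0,0,0],-1],[[0,0,0],[0,0,0],-1],[[0,0,0.9],[0,0,0],-1],[[0,0,0.9],[0,0,0],-1],[[0,0,0.9],[0,0,0],-1],[[0,0,0.9],[0,0,0],-1]]'; python3 st.py
```

```text
time: 14.08
tool_pos: [567.5, 10.1, 30.4]
tcp_rot: [-3.141, -0.002, -0.278]
contact_force: [-0.5, -0.0, 0.6]
grip_width: 88.4
finger_force: 0.0
time: 14.92
tool_pos: [566.3, 9.6, 138.2]
tcp_rot: [3.141, 0.001, -0.279]
contact_force: [0.9, -0.5, 0.3]
grip_width: 49.9
finger_force: 30.0
t 14.9 [566.3   9.6 138.2] [ 3.141e+00  1.000e-03 -2.790e-01] w 49.9 F 30.0 [ 0.9 -0.5  0.3] q [-0.12  0.52  1.55 -0.    1.07  1.73]
```

```bash
python3 -m pendant '[[[-0.07,0.667,0],[0,0,0.12],-1],[[-0.07,0.667,0],[0,0,0.12],-1],[[-0.07,0.667,0],[0,0,0.12],-1],[[-0.07,0.667,0],[0,0,0.12],-1],[[-0.07,0.667,0],[0,0,0.12],-1],[[-0.07,0.667,0],[0,0,0.12],-1],[[-0.07,0.667,0],[0,0,0.12],-1],[[-0.07,0.667,0],[0,0,0.12],-1],[[-0.07,0.667,0],[0,0,0.12],-1],[[-0.07,0.667,0],[0,0,0.12],-1]]'
python3 -m pendant '[[[0,0,0],[0,0,0],-1],[[0,0,-0.5],[0,0,0],-1],[[0,0,-0.5],[0,0,0],-1],[[0,0,-0.5],[0,0,0],-1],[[0,0,-0.5],[0,0,0],-1],[[0,0,-0.4],[0,0,0],-1],[[0,0,-0.4],[0,0,0],-1],[[0,0,-0.3],[0,0,0],-1],[[0,0,-0.1],[0,0,0],-1],[[0,0,0],[0,0,0],-1]]'
```

```text
time: 15.75
tool_pos: [545.3, 210.6, 137.1]
tcp_rot: [3.141, 0.0, -0.134]
contact_force: [0.8, -0.7, 0.0]
grip_width: 49.8
finger_force: 30.0
time: 16.58
tool_pos: [545.2, 209.2, 40.5]
tcp_rot: [3.141, 0.002, -0.135]
contact_force: [-0.6, -0.2, 0.3]
grip_width: 49.9
finger_force: 30.0
```

```bash
python3 -m pendant '[[[0,0,-0.17],[0,0,0],-1],[[0,0,0],[0,0,0],-1],[[0,0,0],[0,0,0],0.35],[[0,0,0],[0,0,0],0.35],[[0,0,0],[0,0,0],0.35],[[0,0,0.9],[0,0,0],0.35],[[0,0,0.9],[0,0,0],0.35],[[0,0,0.9],[0,0,0],0.5],[[0,0,0.9],[0,0,0],1],[[0,0,0],[0,0,0],1]]'
python3 -m pendant '[[[0.41,-0.77,0],[0,0,0.41],1],[[0.41,-0.77,0],[0,0,0.41],1],[[0.41,-0.77,0],[0,0,0.41],1],[[0.41,-0.77,0],[0,0,0.41],1],[[0.41,-0.77,0],[0,0,0.41],1],[[0.41,-0.77,0],[0,0,0.41],1],[[0.41,-0.77,0],[0,0,0.41],1],[[0.41,-0.77,0],[0,0,0.41],1],[[0.41,-0.77,0],[0,0,0.41],1],[[0.41,-0.77,0],[0,0,0.41],1]]'; python3 st.py r
python3 - <<'E'
from h import *
im,p=snap('wrist','w3.png')
hsv=cv2.cvtColor(im,cv2.COLOR_BGR2HSV); m=cv2.inRange(hsv,(5,90,60),(25,255,255))
for c in cv2.findContours(m,0,2)[0]:
    if cv2.contourArea(c)>800: r=cv2.minAreaRect(c);print(r,ray(p,*r[0],20).round())
E
```

```text
time: 17.42
tool_pos: [548.5, 210.5, 150.2]
tcp_rot: [-3.138, -0.01, -0.134]
contact_force: [1.9, -0.2, 1.0]
grip_width: 77.3
finger_force: 0.0
time: 18.25
tool_pos: [668.9, -22.5, 143.8]
tcp_rot: [-3.141, 0.0, 0.36]
contact_force: [1.3, -0.2, 0.2]
grip_width: 91.8
finger_force: 0.0
('top', 548, 214, np.float64(-0.1))
('top', 557, 293, np.float64(-0.06))
('scene', 684, -19, np.float64(-1.49))
('scene', 547, 210, np.float64(-0.1))
('scene', 515, 292, np.float64(-0.11))
t 18.4 [669.8 -25.3 143.4] [ 3.14  -0.     0.355] w 91.8 F 0.0 [ 1.  -1.  -1.1] q [-0.15  0.69  1.22 -0.    1.23  1.06]
((468.5, 352.5), (15.0, 329.0), 90.0) [ 570. -213.   20.]
((502.484619140625, 302.3769226074219), (60.40491485595703, 28.652023315429688), 82.87498474121094) [ 629. -215.   20.]
((137.20736694335938, 302.03143310546875), (28.403099060058594, 59.74238204956055), 8.61564826965332) [517.  91.  20.]
((25.0, 226.0), (72.0, 50.0), 90.0) [557. 193.  20.]
((318.0, 190.5), (85.0, 62.0), 90.0) [670. -24.  20.]
```

Roll2 is at (670,-24), aligned with the tool. Pick.

```bash
python3 -m pendant '[[[0,0,-0.63],[0,0,0],1],[[0,0,-0.63],[0,0,0],1],[[0,0,-0.63],[0,0,0],1],[[0,0,-0.63],[0,0,0],1],[[0,0,-0.63],[0,0,0],1],[[0,0,-0.6],[0,0,0],1],[[0,0,0],[0,0,0],1],[[0,0,0],[0,0,0],-1],[[0,0,0],[0,0,0],-1],[[0,0,0],[0,0,0],-1]]'
python3 -m pendant '[[[0,0,0],[0,0,0],-1],[[0,0,0],[0,0,0],-1],[[0,0,0],[0,0,0],-1],[[0,0,0],[0,0,0],-1],[[0,0,0.9],[0,0,0],-1],[[0,0,0.9],[0,0,0],-1],[[0,0,0.9],[0,0,0],-1],[[0,0,0.9],[0,0,0],-1],[[0,0,0],[0,0,0],-1],[[0,0,0],[0,0,0],-1]]'; python3 st.py
```

```text
time: 19.23
tool_pos: [669.5, -21.0, 33.3]
tcp_rot: [3.14, -0.002, 0.358]
contact_force: [0.2, -0.4, 0.2]
grip_width: 76.6
finger_force: 0.0
time: 20.07
tool_pos: [669.5, -21.5, 141.8]
tcp_rot: [3.14, -0.004, 0.357]
contact_force: [0.4, -0.2, -1.2]
grip_width: 49.9
finger_force: 30.0
t 20.1 [669.5 -21.5 141.8] [ 3.14  -0.004  0.357] w 49.9 F 30.0 [ 0.4 -0.2 -1.2] q [-0.15  0.69  1.22 -0.    1.23  1.07]
```

```bash
python3 -m pendant '[[[-0.68,0.8,0],[0,0,-0.41],-1],[[-0.68,0.8,0],[0,0,-0.41],-1],[[-0.68,0.8,0],[0,0,-0.41],-1],[[-0.68,0.8,0],[0,0,-0.41],-1],[[-0.68,0.8,0],[0,0,-0.41],-1],[[-0.68,0.8,0],[0,0,-0.41],-1],[[-0.68,0.8,0],[0,0,-0.41],-1],[[-0.68,0.8,0],[0,0,-0.41],-1],[[-0.68,0.8,0],[0,0,-0.41],-1],[[-0.68,0.8,0],[0,0,-0.41],-1]]'
python3 -m pendant '[[[0,0,0],[0,0,0],-1],[[0,0,-0.5],[0,0,0],-1],[[0,0,-0.5],[0,0,0],-1],[[0,0,-0.5],[0,0,0],-1],[[0,0,-0.5],[0,0,0],-1],[[0,0,-0.4],[0,0,0],-1],[[0,0,-0.4],[0,0,0],-1],[[0,0,-0.3],[0,0,0],-1],[[0,0,-0.1],[0,0,0],-1],[[0,0,0],[0,0,0],-1]]'
```

```text
time: 20.9
tool_pos: [462.6, 219.3, 138.3]
tcp_rot: [3.14, 0.003, -0.137]
contact_force: [0.5, 0.3, -0.9]
grip_width: 50.0
finger_force: 30.0
time: 21.73
tool_pos: [464.0, 218.2, 42.5]
tcp_rot: [3.14, 0.002, -0.135]
contact_force: [-0.9, 0.1, -0.3]
grip_width: 49.8
finger_force: 30.0
```

```bash
python3 -m pendant '[[[0.07,0,-0.13],[0,0,0],-1],[[0,0,0],[0,0,0],-1],[[0,0,0],[0,0,0],0.35],[[0,0,0],[0,0,0],0.35],[[0,0,0],[0,0,0],0.35],[[0,0,0.9],[0,0,0],0.35],[[0,0,0.9],[0,0,0],0.35],[[0,0,0.9],[0,0,0],0.5],[[0,0,0.9],[0,0,0],1],[[0,0,0.5],[0,0,0],1]]'
python3 -m pendant '[[[0.2,-0.9,0.5],[0,0,0.18],0],[[0.2,-0.9,0.5],[0,0,0.18],0],[[0.2,-0.9,0.5],[0,0,0.18],0],[[0.2,-0.9,0.5],[0,0,0.18],0],[[0.2,-0.9,0.5],[0,0,0.18],0],[[0.2,-0.9,0],[0,0,0.18],0],[[0.2,-0.9,0],[0,0,0.18],0],[[0.2,-0.9,0],[0,0,0.18],0],[[0.2,-0.9,0],[0,0,0.18],0],[[0.2,-0.9,0],[0,0,0.18],0]]'
python3 -m pendant '[[[0,0,0],[-0.65,-0.05,0],0],[[0,0,0],[-0.65,-0.05,0],0],[[0,0,0],[-0.65,-0.05,0],0],[[0,0,0],[-0.65,-0.05,0],0],[[0,0,0],[-0.65,-0.05,0],0],[[0,0,0],[-0.65,-0.05,0],0],[[0,0,0],[-0.65,-0.05,0],0],[[0,0,0],[-0.65,-0.05,0],0],[[0,0,0],[-0.65,-0.05,0],0],[[0,0,0],[-0.65,-0.05,0],0]]'; python3 st.py r; python3 -c "
from h import *
snap('top','t2.png');snap('scene','sc2.png')"
```

```text
time: 22.57
tool_pos: [467.7, 219.1, 166.1]
tcp_rot: [-3.14, -0.004, -0.134]
contact_force: [0.9, -0.2, 0.4]
grip_width: 77.8
finger_force: 0.0
time: 23.4
tool_pos: [526.7, -52.6, 238.1]
tcp_rot: [3.141, -0.001, 0.082]
contact_force: [0.5, -0.4, -0.8]
grip_width: 46.0
finger_force: 0.0
time: 24.23
tool_pos: [526.9, -50.9, 238.5]
tcp_rot: [2.356, 0.001, 0.081]
contact_force: [-0.1, -0.5, 0.0]
grip_width: 45.9
finger_force: 0.0
('scene', 546, 211, np.float64(-0.08))
('scene', 514, 293, np.float64(-0.1))
('scene', 466, 220, np.float64(-0.12))
t 24.3 [526.1 -49.9 236.3] [2.358 0.007 0.083] w 45.5 F 0.0 [ 0.8  0.6 -0. ] q [ 0.16  0.46  1.63 -0.83  1.27  2.  ]
```

View pics/sc2.png

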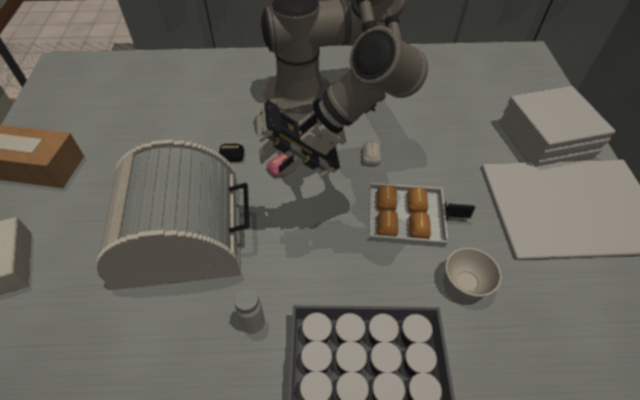

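```bash
python3 -m pendant '[[[0.03,-0.11,-0.57],[0,0,0],0],[[0.03,-0.11,-0.57],[0,0,0],0],[[0.03,-0.11,-0.57],[0,0,0],0],[[0.03,-0.11,-0.57],[0,0,0],0],[[0.03,-0.11,-0.57],[0,0,0],0],[[0,0,0],[0,0,0],0],[[0,-0.4,-0.4],[0,0,0],0],[[0,-0.4,-0.4],[0,0,0],0],[[0,-0.4,-0.4],[0,0,0],0],[[0,0,0],[0,0,0],0]]'; python3 st.py;  python3 - <<'E'
from h import *
im,p=snap('wrist','w4.png')
E
```

```text
time: 25.27
tool_pos: [530.5, -105.7, 115.9]
tcp_rot: [2.36, 0.005, 0.077]
contact_force: [-0.4, 0.5, -0.1]
grip_width: 46.1
finger_force: 0.0
t 25.3 [ 530.5 -105.7  115.9] [2.36  0.005 0.077] w 46.1 F 0.0 [-0.4  0.5 -0.1] q [ 0.06  0.61  1.76 -0.97  1.02  2.19]
```

View pics/w4.png

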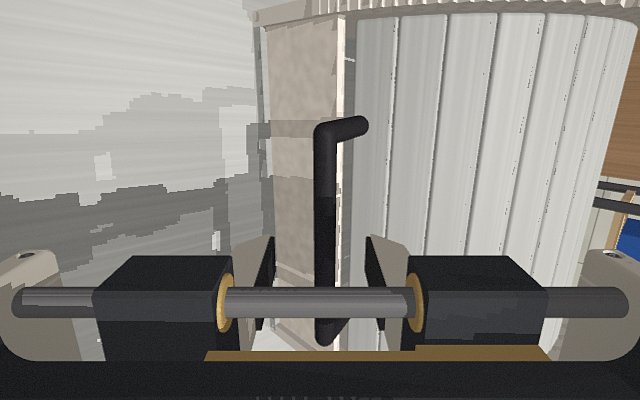

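```bash
python3 -m pendant '[[[0,-0.24,-0.28],[0.28,0.02,0],0],[[0,-0.24,-0.28],[0.28,0.02,0],0],[[0,-0.24,-0.28],[0.28,0.02,0],0],[[0,0,0],[0,0,0],0],[[0,0,0],[0,0,0],-1],[[0,0,0],[0,0,0],-1],[[0,0,0],[0,0,0],-1],[[0,0,0],[0,0,0],-1],[[0,0,0],[0,0,0],-1],[[0,0,0],[0,0,0],-1]]'; python3 st.py
```

```text
time: 26.15
tool_pos: [531.3, -125.9, 91.6]
tcp_rot: [2.458, 0.003, 0.081]
contact_force: [1.2, -5.4, -0.1]
grip_width: 11.6
finger_force: 30.1
t 26.1 [ 531.3 -125.9   91.6] [2.458 0.003 0.081] w 11.6 F 30.1 [ 1.2 -5.4 -0.1] q [-0.02  0.62  1.78 -0.92  0.91  2.12]
```

Run:
```python
import numpy as np
n=np.array([-.079,.997,0]);z=np.array([0,0,1.])
f=lambda th,l: 180*(np.cos(th)*n+np.sin(th)*z)+5*(np.sin(l)*n+np.cos(l)*z)
th=.209+np.linspace(0,1.62,7); l=np.linspace(.684,.0,7)
P=np.array([f(a,b) for a,b in zip(th,l)]); P0=np.array([531.3,-125.9,91.6])
for i in range(6): print((np.diff(P,axis=0)[i]/5/30).round(3), 'rx',round(.684/30/.12,3), (P0+P[i+1]-P[0]).round(1))
```

```text
[ 0.009 -0.112  0.306] rx 0.19 [ 532.6 -142.7  137.5]
[ 0.015 -0.189  0.266] rx 0.19 [ 534.9 -171.   177.4]
[ 0.02  -0.253  0.206] rx 0.19 [ 537.9 -208.9  208.4]
[ 0.024 -0.298  0.132] rx 0.19 [ 541.4 -253.6  228.1]
[ 0.026 -0.322  0.048] rx 0.19 [ 545.2 -301.9  235.3]
[ 0.026 -0.323 -0.039] rx 0.19 [ 549.1 -350.4  229.4]
```

```bash
python3 -m pendant '[[[0.01,-0.11,0.31],[0.19,0.015,0],-1],[[0.01,-0.11,0.31],[0.19,0.015,0],-1],[[0.01,-0.11,0.31],[0.19,0.015,0],-1],[[0.01,-0.11,0.31],[0.19,0.015,0],-1],[[0.01,-0.11,0.31],[0.19,0.015,0],-1],[[0.015,-0.19,0.27],[0.19,0.015,0],-1],[[0.015,-0.19,0.27],[0.19,0.015,0],-1],[[0.015,-0.19,0.27],[0.19,0.015,0],-1],[[0.015,-0.19,0.27],[0.19,0.015,0],-1],[[0.015,-0.19,0.27],[0.19,0.015,0],-1]]'
```

```text
time: 26.98
tool_pos: [535.0, -170.7, 177.1]
tcp_rot: [2.691, 0.003, 0.082]
contact_force: [8.0, -16.8, -21.6]
grip_width: 11.3
finger_force: 30.0
```

```bash
python3 -m pendant '[[[0.02,-0.3,0.16],[0.19,0.015,0],-1],[[0.02,-0.25,0.206],[0.19,0.015,0],-1],[[0.02,-0.25,0.206],[0.19,0.015,0],-1],[[0.02,-0.25,0.206],[0.19,0.015,0],-1],[[0.02,-0.25,0.206],[0.19,0.015,0],-1],[[0.024,-0.3,0.12],[0.19,0.015,0],-1],[[0.024,-0.3,0.12],[0.19,0.015,0],-1],[[0.024,-0.3,0.12],[0.19,0.015,0],-1],[[0.024,-0.3,0.12],[0.19,0.015,0],-1],[[0.024,-0.3,0.12],[0.19,0.015,0],-1]]'
```

```text
time: 27.82
tool_pos: [541.7, -253.1, 225.7]
tcp_rot: [2.921, 0.001, 0.082]
contact_force: [2.2, 1.9, -5.4]
grip_width: 11.0
finger_force: 30.0
```

```bash
python3 -m pendant '[[[0.026,-0.322,0.045],[0.19,0.015,0],-1],[[0.026,-0.322,0.045],[0.19,0.015,0],-1],[[0.026,-0.322,0.045],[0.19,0.015,0],-1],[[0.026,-0.322,0.045],[0.19,0.015,0],-1],[[0.026,-0.322,0.045],[0.19,0.015,0],-1],[[0.026,-0.32,-0.04],[0.19,0.015,0],-1],[[0.026,-0.32,-0.04],[0.19,0.015,0],-1],[[0.026,-0.32,-0.04],[0.19,0.015,0],-1],[[0.026,-0.32,-0.04],[0.19,0.015,0],-1],[[0.026,-0.32,-0.04],[0.19,0.015,0],-1]]'; python3 st.py
```

```text
time: 28.65
tool_pos: [549.2, -344.1, 226.5]
tcp_rot: [-3.121, 0.002, 0.084]
contact_force: [-8.1, 47.9, 21.9]
grip_width: 11.0
finger_force: 30.0
t 28.6 [ 549.2 -344.1  226.5] [-3.121e+00  2.000e-03  8.400e-02] w 11.0 F 30.0 [-8.1 47.9 21.9] q [-0.68  0.59  1.16  0.01  1.4   0.8 ]
```

```bash
python3 -m pendant '[[[0,0.1,-0.03],[0,0,0],-1],[[0,0,0],[0,0,0],-0.3],[[0,0,0],[0,0,0],-0.3],[[0,0,0],[0,0,0],-0.3],[[0,0,0],[0,0,0],-0.3],[[0,0,0.6],[0,0,0],-0.3],[[0,0,0.7],[0,0,0],-0.3],[[0,0,0.7],[0,0,0],-0.3],[[0,0,0.7],[0,0,0],-0.3],[[0,0,0.7],[0,0,0],-0.3]]'
python3 -m pendant '[[[-0.026,0.8,0],[0,0,0.375],0],[[-0.026,0.8,0],[0,0,0.375],0],[[-0.026,0.8,0],[0,0,0.375],0],[[-0.026,0.8,0],[0,0,0.375],0],[[-0.026,0.8,0],[0,0,0.375],0],[[-0.026,0.8,0],[0,0,0.375],0],[[-0.026,0.8,0],[0,0,0.375],0],[[-0.026,0.8,0],[0,0,0.375],0],[[-0.026,0.8,0],[0,0,0.375],0],[[-0.026,0.8,0],[0,0,0.375],0]]'
python3 -m pendant '[[[-0.026,0.8,0],[0,0,0.375],0],[[-0.026,0.8,0],[0,0,0.375],0],[[-0.026,0.8,0],[0,0,0.375],0],[[-0.026,0.8,0],[0,0,0.375],0],[[-0.026,0.8,0],[0,0,0.375],0],[[-0.026,0.8,0],[0,0,0.375],0],[[-0.026,0.8,0],[0,0,0.375],0],[[-0.026,0.8,0],[0,0,0.375],0],[[-0.026,0.8,0],[0,0,0.375],0],[[-0.026,0.8,0],[0,0,0.375],0]]'
python3 -m pendant '[[[-0.026,0.8,-0.4],[0,0,0.375],0],[[-0.026,0.8,-0.4],[0,0,0.375],0],[[-0.026,0.8,-0.4],[0,0,0.375],0],[[-0.026,0.8,-0.4],[0,0,0.375],0],[[-0.026,0.8,-0.4],[0,0,0.375],0],[[-0.026,0.8,-0.4],[0,0,0.375],0],[[-0.026,0.8,-0.4],[0,0,0.375],0],[[-0.026,0.8,-0.4],[0,0,0.375],0],[[-0.026,0.8,-0.4],[0,0,0.375],0],[[-0.026,0.8,-0.4],[0,0,0.375],0]]'; python3 st.py
python3 - <<'E'
from h import *
a,_=snap('top','t3.png'); b,_=snap('wrist','w5.png')
cv2.imwrite('pics/m5.png',np.vstack([cv2.resize(a[100:280,150:560],(640,281)),cv2.resize(b,(480,300))[:, :].copy() if 0 else cv2.copyMakeBorder(cv2.resize(b,(480,300)),0,0,0,160,0)]))
E
```

```text
time: 29.48
tool_pos: [549.2, -347.8, 328.1]
tcp_rot: [-3.137, 0.001, 0.081]
contact_force: [0.3, -0.6, 0.7]
grip_width: 32.0
finger_force: 0.0
time: 30.32
tool_pos: [541.4, -106.7, 327.2]
tcp_rot: [-3.137, 0.001, 0.533]
contact_force: [1.2, -0.4, -0.2]
grip_width: 46.2
finger_force: 0.0
time: 31.15
tool_pos: [533.7, 133.3, 327.3]
tcp_rot: [-3.137, 0.001, 0.984]
contact_force: [-0.6, -0.5, -0.3]
grip_width: 45.9
finger_force: 0.0
time: 31.98
tool_pos: [525.9, 373.3, 206.5]
tcp_rot: [-3.137, 0.001, 1.434]
contact_force: [0.5, 0.1, -0.2]
grip_width: 46.0
finger_force: 0.0
t 32.0 [525.9 373.3 206.5] [-3.137e+00  1.000e-03  1.434e+00] w 46.0 F 0.0 [ 0.5  0.1 -0.2] q [0.5  0.59 1.21 0.   1.34 0.63]
```

View pics/m5.png

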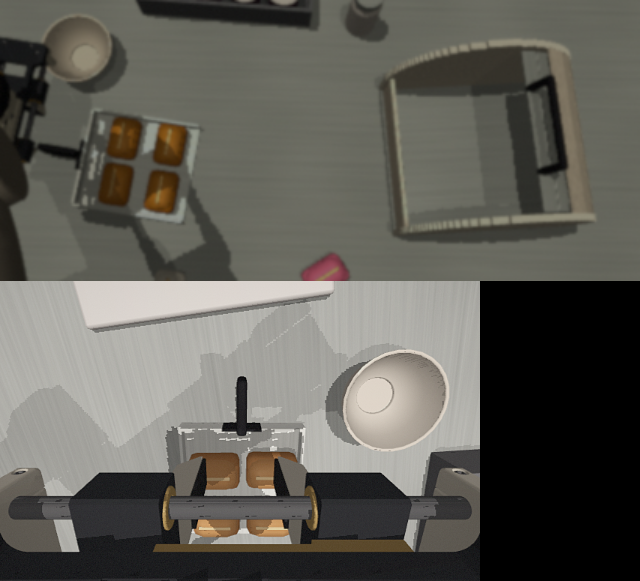

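Run:
```python
from h import *
p=bot.camera_params('wrist')
print(ray(p,321,129,60).round(1),ray(p,321,193,60).round(1),proj(p,[526.4,375.5,42]))
t=bot.camera_params('top')
# back corner check
print([ray(p,*a).round(1) for a in[(235,193,28),(403,195,28)]])
```

```text
[530.3 421.4  60. ] [523.  366.9  60. ] (np.float64(323.4853862851529), np.float64(177.58324809000615))
[array([439. , 367.7,  28. ]), array([599.8, 344.3,  28. ])]
```

```bash
python3 -m pendant '[[[0,0.1,-0.7],[-0.52,0.07,0],0],[[0,0,-0.7],[-0.52,0.07,0],0],[[0,0,-0.7],[-0.52,0.07,0],0],[[0,0,-0.7],[-0.52,0.07,0],0],[[0,0,-0.7],[0,0,0],0],[[0,0,-0.7],[0,0,0],0],[[0,0,-0.7],[0,0,0],0],[[0,0,-0.6],[0,0,0],0],[[0,0,-0.15],[0,0,0],0],[[0,0,0],[0,0,0],0]]'; python3 st.py
```

```text
time: 32.92
tool_pos: [525.6, 374.2, 36.7]
tcp_rot: [-3.136, 0.255, 1.431]
contact_force: [-0.5, 0.7, 0.7]
grip_width: 45.9
finger_force: 0.0
t 32.9 [525.6 374.2  36.7] [-3.136  0.255  1.431] w 45.9 F 0.0 [-0.5  0.7  0.7] q [ 0.59  0.87  1.2  -0.2   1.25  0.81]
```

```bash
python3 -m pendant '[[[0,0,0],[0,0,0],-1],[[0,0,0],[0,0,0],-1],[[0,0,0],[0,0,0],-1],[[0,0,0],[0,0,0],-1],[[0,0,0],[0,0,0],-1],[[0,0,0],[0,0,0],-1],[[0,0,0.1],[-0.1,0.01,0],-1],[[0,0,0.1],[-0.1,0.01,0],-1],[[0,0,0.1],[-0.1,0.01,0],-1],[[0,0,0.1],[-0.1,0.01,0],-1]]'; python3 -c "
from h import *
for i in range(4): bot.capture('top')
a,_=snap('scene','sc6.png'); a2=a[120:280,330:520]; cv2.imwrite('pics/sc6c.png',cv2.resize(a2,None,fx=3.5,fy=3.5,interpolation=2))
s=bot.get_obs();print(s['tool_pos'],s['tcp_rot'],s['moment'],s['contact_force'],s['grip_width'],s['finger_force'])"
```

```text
time: 33.75
tool_pos: [525.8, 375.5, 49.9]
tcp_rot: [-3.14, 0.302, 1.431]
contact_force: [0.9, 0.1, -4.9]
grip_width: 12.2
finger_force: 30.0
[525.84838163 375.34726316  49.66969472] [-3.13994443  0.30094136  1.43093393] [ 0.69908724 -0.15865419 -0.05707953] [-0.15506338 -0.66957235 -4.06649343] 11.813106934713794 29.998039305210114
```

View pics/sc6c.png

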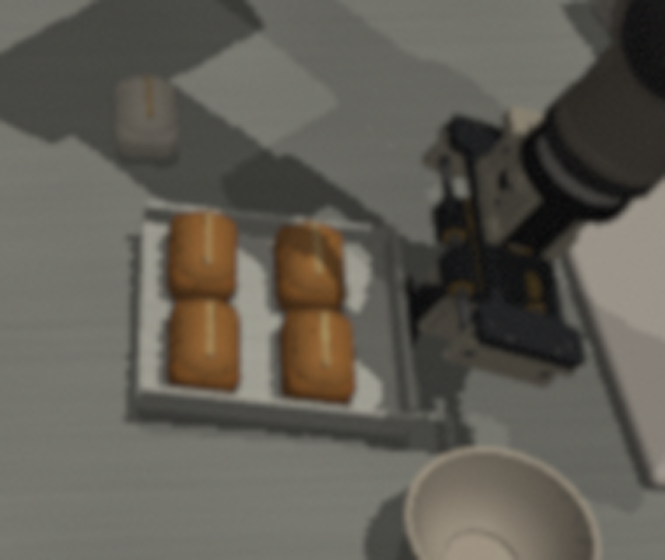

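```bash
python3 -m pendant '[[[0,0,0.2],[-0.08,0.01,0],-1],[[0,0,0.3],[-0.08,0.01,0],-1],[[0,0,0.3],[-0.08,0.01,0],-1],[[0,0,0.4],[-0.08,0.01,0],-1],[[0,0,0.4],[-0.08,0.01,0],-1],[[0,0,0.4],[-0.08,0.01,0],-1],[[0,0,0.4],[-0.08,0.01,0],-1],[[0,0,0.4],[-0.08,0.01,0],-1],[[0,0,0.3],[-0.08,0.01,0],-1],[[0,0,0.2],[-0.08,0.01,0],-1]]'; python3 -c "
from h import *
for i in range(4): bot.capture('top')
a,p=snap('scene','sc7.png'); a2=a[100:280,320:520]; cv2.imwrite('pics/sc7c.png',cv2.resize(a2,None,fx=3,fy=3,interpolation=2))
s=bot.get_obs();print(s['tool_pos'],s['tcp_rot'],s['moment'],s['contact_force'],s['grip_width'],s['finger_force'])
from scipy.spatial.transform import Rotation as R
# predicted tray corners assuming tray rigid: tray tilt = pitch-0.255
R0=R.from_euler('z',-.135); 
for d in(0,.05,.1,.2):
  tl=R.from_rotvec(np.array([.991,-.135,0])*-(s['tcp_rot'][1]-.255-d)); 
  for q in[(-84,-92,22),(84,-92,22),(84,92,28)]:
    w=s['tool_pos']+ (tl*R0).apply(np.array(q)-np.array([0,114,36.7])); u,v=proj(p,w); print(d,q,w.round(),round((u-320)*3),round((v-100)*3))
"
```

```text
time: 34.83
tool_pos: [526.3, 375.5, 150.6]
tcp_rot: [3.14, 0.397, 1.429]
contact_force: [-0.6, 0.2, -3.6]
grip_width: 11.8
finger_force: 30.0
[525.67354091 375.09575788 148.16504338] [-3.14073985  0.39825925  1.43054882] [ 0.78789702 -0.19417198  0.01258336] [ 0.04704477  0.11492694 -3.79400341] 11.476094787673214 29.999542236328125
0 (-84, -92, 22) [415. 182. 163.] 167 132
0 (84, -92, 22) [581. 160. 163.] 165 298
0 (84, 92, 28) [606. 341. 143.] 417 335
0.05 (-84, -92, 22) [415. 182. 153.] 165 141
0.05 (84, -92, 22) [581. 159. 153.] 163 307
0.05 (84, 92, 28) [606. 341. 142.] 417 336
0.1 (-84, -92, 22) [415. 182. 142.] 164 150
0.1 (84, -92, 22) [581. 159. 142.] 161 316
0.1 (84, 92, 28) [606. 342. 140.] 417 336
0.2 (-84, -92, 22) [415. 183. 122.] 163 168
0.2 (84, -92, 22) [581. 161. 122.] 161 333
0.2 (84, 92, 28) [606. 343. 138.] 417 338
```

View pics/sc7c.png

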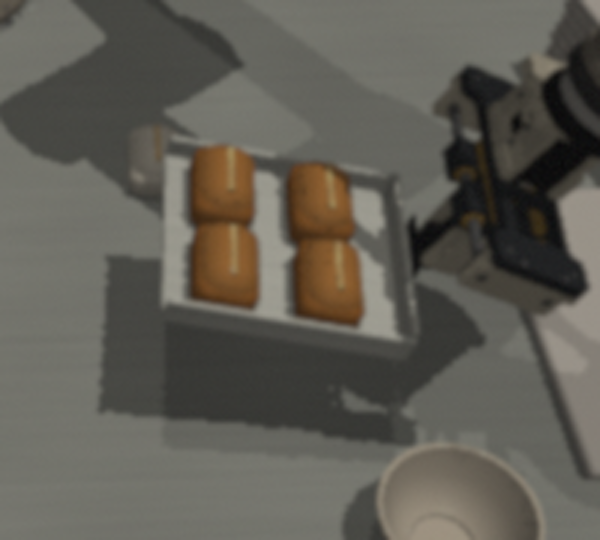

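```bash
python3 -m pendant '[[[0,-0.1,0],[0,0,0.03],-1],[[0,-0.2,0],[0,0,0.06],-1],[[0,-0.3,0],[0,0,0.06],-1],[[0,-0.4,0],[0,0,0.06],-1],[[0,-0.4,0],[0,0,0.06],-1],[[0,-0.4,0],[0,0,0.06],-1],[[0,-0.4,0],[0,0,0.06],-1],[[0,-0.4,0],[0,0,0.06],-1],[[0,-0.4,0],[0,0,0.06],-1],[[0,-0.4,0],[0,0,0.06],-1]]'
python3 -m pendant '[[[-0.01,-0.4,0],[0,0,0.06],-1],[[-0.01,-0.4,0],[0,0,0.06],-1],[[-0.01,-0.4,0],[0,0,0.06],-1],[[-0.01,-0.4,0],[0,0,0.06],-1],[[-0.01,-0.4,0],[0,0,0.06],-1],[[-0.01,-0.4,0],[0,0,0.06],-1],[[-0.01,-0.4,0],[0,0,0.06],-1],[[-0.01,-0.4,0],[0,0,0.06],-1],[[-0.01,-0.4,0],[0,0,0.06],-1],[[-0.01,-0.4,0],[0,0,0.06],-1]]'
python3 -m pendant '[[[-0.02,-0.4,0],[0,0,0.06],-1],[[-0.02,-0.4,0],[0,0,0.06],-1],[[-0.02,-0.4,0],[0,0,0.06],-1],[[-0.02,-0.4,0],[0,0,0.06],-1],[[-0.02,-0.4,0],[0,0,0.06],-1],[[-0.02,-0.4,0],[0,0,0.06],-1],[[-0.02,-0.4,0],[0,0,0.06],-1],[[-0.02,-0.3,0],[0,0,0.06],-1],[[-0.02,-0.2,0],[0,0,0.06],-1],[[-0.02,-0.1,0],[0,0,0.06],-1]]'; python3 st.py; python3 -c "
from h import *
for i in range(2): bot.capture('top')
a,p=snap('scene','sc8.png'); a2=a[80:320,80:440]; cv2.imwrite('pics/sc8c.png',cv2.resize(a2,None,fx=2.2,fy=2.2,interpolation=2))"
```

```text
time: 35.92
tool_pos: [525.7, 272.0, 148.7]
tcp_rot: [-3.141, 0.398, 1.499]
contact_force: [-0.5, -0.2, -3.3]
grip_width: 12.1
finger_force: 30.0
time: 36.75
tool_pos: [522.9, 152.1, 148.9]
tcp_rot: [3.141, 0.398, 1.571]
contact_force: [-0.3, -0.3, -2.9]
grip_width: 12.0
finger_force: 30.0
time: 37.58
tool_pos: [516.8, 50.3, 149.0]
tcp_rot: [3.141, 0.398, 1.642]
contact_force: [-0.7, 0.0, -3.8]
grip_width: 12.0
finger_force: 30.0
t 37.6 [516.8  50.3 149. ] [3.141 0.398 1.642] w 12.0 F 30.0 [-0.7  0.  -3.8] q [ 0.17  0.48  1.66 -0.45  1.09  0.33]
```

View pics/sc8c.png

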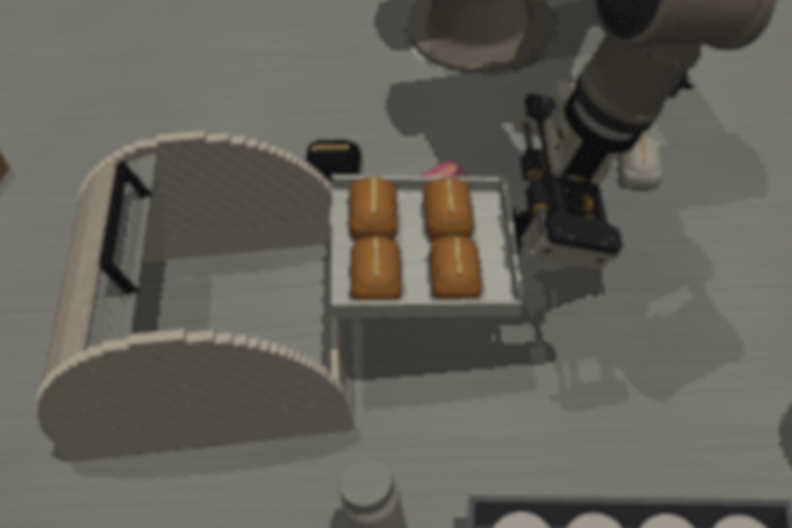

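```bash
python3 -m pendant '[[[0.01,-0.15,0],[0,0,0],-1],[[0.01,-0.3,0],[0,0,0],-1],[[0.02,-0.3,0],[0,0,0],-1],[[0.02,-0.3,0],[0,0,0],-1],[[0.02,-0.2,0],[0,0,0],-1],[[0.01,-0.15,0],[0,0,0],-1],[[0.01,-0.07,0],[0,0,0],-1],[[0,0,0],[0,0,0],-1],[[0,0,0],[0,0,0],-1],[[0,0,0],[0,0,0],-1]]'; python3 -m pendant '[[[0,-0.03,0.11],[0.21,0.016,0],-1],[[0,-0.03,0.11],[0.21,0.016,0],-1],[[0,-0.03,0.11],[0.21,0.016,0],-1],[[0,-0.03,0.11],[0.21,0.016,0],-1],[[0,-0.03,0.11],[0.21,0.016,0],-1],[[0,-0.03,0.11],[0.21,0.016,0],-1],[[0,-0.03,0.11],[0.21,0.016,0],-1],[[0,-0.03,0.11],[0.21,0.016,0],-1],[[0,-0.03,0.11],[0.21,0.016,0],-1],[[0,-0.03,0.11],[0.21,0.016,0],-1]]'
python3 st.py
```

```text
time: 38.57
tool_pos: [520.0, 7.4, 148.9]
tcp_rot: [3.141, 0.398, 1.643]
contact_force: [-0.7, 1.3, -4.4]
grip_width: 11.8
finger_force: 30.0
time: 39.4
tool_pos: [519.8, -1.5, 182.1]
tcp_rot: [-3.14, 0.144, 1.644]
contact_force: [0.2, -0.3, -3.5]
grip_width: 11.9
finger_force: 30.0
t 39.4 [519.8  -1.5 182.1] [-3.14   0.144  1.644] w 11.9 F 30.0 [ 0.2 -0.3 -3.5] q [-0.07  0.39  1.64 -0.16  1.1  -0.07]
```

```bash
python3 -m pendant '[[[0,-0.07,0.11],[0.21,0.016,0],-1],[[0,-0.07,0.11],[0.21,0.016,0],-1],[[0,-0.07,0.11],[0.21,0.016,0],-1],[[0,-0.07,0.11],[0.21,0.016,0],-1],[[0,-0.07,0.11],[0.21,0.016,0],-1],[[0,-0.07,0.11],[0.21,0.016,0],-1],[[0,-0.07,0.11],[0.21,0.016,0],-1],[[0,-0.07,0.11],[0.21,0.016,0],-1],[[0,-0.07,0.11],[0.21,0.016,0],-1],[[0,-0.07,0.11],[0.21,0.016,0],-1]]'; python3 -m pendant '[[[0,-0.11,0.09],[0.21,0.016,0],-1],[[0,-0.11,0.09],[0.21,0.016,0],-1],[[0,-0.11,0.09],[0.21,0.016,0],-1],[[0,-0.11,0.09],[0.21,0.016,0],-1],[[0,-0.11,0.09],[0.21,0.016,0],-1],[[0,-0.11,0.09],[0.21,0.016,0],-1],[[0,-0.11,0.09],[0.21,0.016,0],-1],[[0,-0.11,0.09],[0.21,0.016,0],-1],[[0,-0.11,0.09],[0.21,0.016,0],-1],[[0,-0.11,0.09],[0.21,0.016,0],-1]]'
python3 -m pendant '[[[0,0,0],[0,0,0],-1],[[0,0,0],[0,0,0],-1],[[0,0,0],[0,0,0],-1],[[0,0,0],[0,0,0],-1],[[0,0,0],[0,0,0],-1],[[0,0,0],[0,0,0],-1],[[0,0,0],[0,0,0],-1],[[0,0,0],[0,0,0],-1],[[0,0,0],[0,0,0],-1],[[0,0,0],[0,0,0],-1]]'
python3 st.py; python3 -c "
from h import *
a,p=snap('scene','sc9.png');b,_=snap('top','t9.png')
a2=cv2.resize(a[80:320,80:400],(400,300),interpolation=2);b2=cv2.resize(b[100:280,300:540],(400,300),interpolation=2); cv2.imwrite('pics/m9.png',np.hstack([a2,b2]))"
```

```text
time: 40.23
tool_pos: [519.7, -22.7, 215.0]
tcp_rot: [-3.139, -0.109, 1.644]
contact_force: [0.2, -0.7, -3.6]
grip_width: 11.7
finger_force: 30.0
time: 41.07
tool_pos: [520.1, -56.3, 242.3]
tcp_rot: [-3.139, -0.363, 1.643]
contact_force: [1.2, 0.3, -2.7]
grip_width: 12.0
finger_force: 30.0
time: 41.9
tool_pos: [520.0, -55.7, 241.9]
tcp_rot: [-3.139, -0.361, 1.643]
contact_force: [0.2, -1.1, -2.3]
grip_width: 12.1
finger_force: 30.0
t 41.9 [520.  -55.7 241.9] [-3.139 -0.361  1.643] w 12.1 F 30.0 [ 0.2 -1.1 -2.3] q [-0.44  0.41  1.48  0.31  1.44 -0.58]
```

View pics/m9.png

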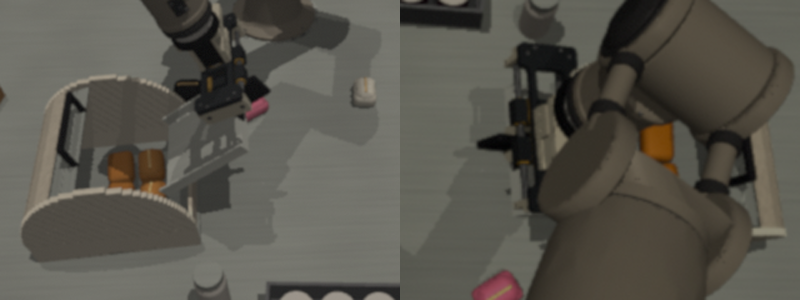

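```bash
python3 -m pendant '[[[-0.04,0.3,0.2],[0,0,0],-1],[[-0.04,0.5,0.35],[0,0,0],-1],[[-0.04,0.5,0.35],[0,0,0],-1],[[-0.04,0.5,0.35],[0,0,0],-1],[[-0.04,0.6,0.35],[0,0,0],-1],[[0,0.8,0],[-0.51,-0.04,0],-1],[[0,0.8,0],[-0.51,-0.04,0],-1],[[0,0.8,0],[-0.51,-0.04,0],-1],[[0,0.8,0],[-0.51,-0.04,0],-1],[[0,0.8,0],[-0.51,-0.04,0],-1]]'; python3 -m pendant '[[[0.1,0.8,-0.5],[-0.51,-0.04,0],-1],[[0.1,0.8,-0.5],[-0.51,-0.04,0],-1],[[0.1,0.8,-0.5],[-0.51,-0.04,0],-1],[[0.1,0.8,-0.5],[-0.51,-0.04,0],-1],[[0,0.8,-0.5],[-0.51,-0.04,0],-1],[[0,0.5,-0.8],[0,0,0],-1],[[0,0.5,-0.8],[0,0,0],-1],[[0,0.5,-0.8],[0,0,0],-1],[[0,0.5,-0.8],[0,0,0],-1],[[0,0.3,-0.6],[0,0,0],-1]]'; python3 st.py; python3 -c "
from h import *
a,p=snap('scene','sc10.png');b,_=snap('top','t10.png')
a2=cv2.resize(a[80:320,80:480],(480,288),interpolation=2);b2=cv2.resize(b[100:280,300:540],(320,240),interpolation=2); b2=cv2.copyMakeBorder(b2,0,48,0,0,0); cv2.imwrite('pics/m10.png',np.hstack([a2,b2]))"
```

```text
time: 42.83
tool_pos: [513.5, 137.9, 291.0]
tcp_rot: [3.14, -0.052, 1.643]
contact_force: [0.5, 0.3, -2.2]
grip_width: 12.1
finger_force: 30.0
time: 43.67
tool_pos: [524.7, 327.3, 99.0]
tcp_rot: [-3.141, 0.252, 1.644]
contact_force: [-0.7, -0.5, -2.5]
grip_width: 11.7
finger_force: 30.0
t 43.7 [524.7 327.3  99. ] [-3.141  0.252  1.644] w 11.7 F 30.0 [-0.7 -0.5 -2.5] q [ 0.54  0.72  1.32 -0.24  1.23  0.56]
```

View pics/m10.png

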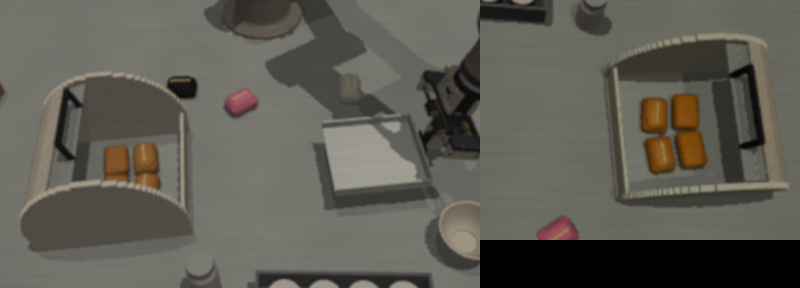

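```bash
python3 -m pendant '[[[0,0,-0.4],[0,0,0],-1],[[0,0,-0.4],[0,0,0],-1],[[0,0,-0.3],[0,0,0],-1],[[0,0,-0.3],[0,0,0],-1],[[0,0,-0.2],[0,0,0],-1],[[0,0,-0.2],[0,0,0],-1],[[0,0,-0.1],[0,0,0],-1],[[0,0,-0.05],[0,0,0],-1],[[0,0,0],[0,0,0],-1],[[0,0,0],[0,0,0],-1]]'
```

```text
time: 44.6
tool_pos: [526.2, 325.3, 42.7]
tcp_rot: [3.14, 0.253, 1.643]
contact_force: [-0.2, 0.3, -2.0]
grip_width: 12.2
finger_force: 30.0
```

```bash
python3 -m pendant '[[[0,0,-0.06],[0,0,0],-1],[[0,0,-0.05],[0,0,0],-1],[[0,0,-0.04],[0,0,0],-1],[[0,0,0],[0,0,0],-1],[[0,0,0],[0,0,0],-1],[[0,0,0],[0,0,0],-1],[[0,0,0],[0,0,0],-1],[[0,0,0],[0,0,0],-1],[[0,0,0],[0,0,0],-1],[[0,0,0],[0,0,0],-1]]'
```

```text
time: 45.43
tool_pos: [526.2, 325.3, 38.5]
tcp_rot: [3.14, 0.253, 1.643]
contact_force: [0.1, 1.4, 5.1]
grip_width: 11.7
finger_force: 30.0
```

```bash
python3 -m pendant '[[[0,0,0],[0,0,0],0],[[0,0,0],[0,0,0],0],[[0,0,0],[0,0,0],0],[[0,0,0],[0,0,0],0],[[0,0,0.4],[0,0,0],0],[[0,0,0.8],[0,0,0],0],[[0,0,0.9],[0,0,0],0],[[0,0,0.9],[0,0,0],0],[[0,0,0.9],[0,0,0],0],[[0,0,0.9],[0,0,0],0]]'
python3 -m pendant '[[[0.026,-0.74,0.5],[0.21,0,-0.433],0],[[0.026,-0.74,0.5],[0.21,0,-0.433],0],[[0.026,-0.74,0.5],[0.21,0,-0.433],0],[[0.026,-0.74,0.5],[0.21,0,-0.433],0],[[0.026,-0.74,0.5],[0.21,0,-0.433],0],[[0.026,-0.74,0.4],[0.21,0.05,-0.433],0],[[0.026,-0.74,0.3],[0.21,0.05,-0.433],0],[[0.026,-0.74,0.3],[0.21,0.05,-0.433],0],[[0.026,-0.74,0.3],[0.21,0.05,-0.433],0],[[0.026,-0.74,0.2],[0.21,0.05,-0.433],0]]'
python3 st.py; python3 -c "
from h import *
b,_=snap('top','t11.png');a,_=snap('scene','s11.png')"
```

```text
time: 46.27
tool_pos: [525.8, 325.1, 184.2]
tcp_rot: [3.14, 0.253, 1.643]
contact_force: [0.6, 0.4, -0.0]
grip_width: 45.9
finger_force: 0.0
time: 47.1
tool_pos: [533.7, 102.2, 303.9]
tcp_rot: [-3.069, 0.015, 1.127]
contact_force: [0.5, 0.2, -0.3]
grip_width: 45.8
finger_force: 0.0
t 47.1 [533.7 102.2 303.9] [-3.069  0.015  1.127] w 45.8 F 0.0 [ 0.5  0.2 -0.3] q [0.04 0.38 1.31 0.02 1.53 0.48]
```

```bash
python3 -m pendant '[[[0.026,-0.75,0.1],[0,0,-0.436],-0.2],[[0.026,-0.75,0.1],[0,0,-0.436],-0.2],[[0.026,-0.75,0.1],[0,0,-0.436],-0.2],[[0.026,-0.75,0.1],[0,0,-0.436],-0.2],[[0.026,-0.75,0.1],[0,0,-0.436],-0.2],[[0.026,-0.75,0],[0,0,-0.436],-0.2],[[0.026,-0.75,0],[0,0,-0.436],-0.2],[[0.026,-0.75,0],[0,0,-0.436],-0.2],[[0.026,-0.75,0],[0,0,-0.436],-0.2],[[0.026,-0.75,0],[0,0,-0.436],-0.2]]'
python3 -m pendant '[[[0.026,-0.75,0],[0,0,-0.436],-0.2],[[0.026,-0.75,0],[0,0,-0.436],-0.2],[[0.026,-0.75,0],[0,0,-0.436],-0.2],[[0.026,-0.75,0],[0,0,-0.436],-0.2],[[0.026,-0.75,0],[0,0,-0.436],-0.2],[[0.026,-0.75,0],[0,0,-0.436],-0.2],[[0.026,-0.75,0],[0,0,-0.436],-0.2],[[0.026,-0.75,0],[0,0,-0.436],-0.2],[[0.026,-0.75,0],[0,0,-0.436],-0.2],[[0.026,-0.75,0],[0,0,-0.436],-0.2]]'
python3 - <<'E'
from h import *
from scipy.spatial.transform import Rotation as R
s=bot.get_obs();print(s['tool_pos'],s['tcp_rot'])
print((R.from_euler('xyz',[np.pi,0,.081])*R.from_euler('xyz',s['tcp_rot']).inv()).as_rotvec()/.12, (np.array([549.2,-347.8,226])-s['tool_pos'])/30)
E
```

```text
time: 48.03
tool_pos: [541.5, -122.0, 317.3]
tcp_rot: [-3.068, 0.017, 0.605]
contact_force: [0.6, -0.1, -0.4]
grip_width: 36.6
finger_force: 0.0
time: 48.87
tool_pos: [549.7, -346.9, 317.2]
tcp_rot: [-3.068, 0.018, 0.082]
contact_force: [0.2, -0.7, 0.3]
grip_width: 36.8
finger_force: 0.0
[ 549.65155597 -346.91604548  317.22564995] [-3.06773713  0.01766431  0.08155618]
[-0.60146919 -0.19661724  0.00080323] [-0.01505187 -0.02946515 -3.040855  ]
```

```bash
python3 -m pendant '[[[0,0,-0.4],[-0.3,-0.1,0],-0.2],[[0,0,-0.5],[-0.3,-0.1,0],-0.2],[[0,0,-0.6],[0,0,0],-0.2],[[0,0,-0.6],[0,0,0],-0.2],[[0,0,-0.5],[0,0,0],-0.2],[[0,0,-0.4],[0,0,0],-0.2],[[0,0,0],[0,0,0],-0.2],[[0,0,0],[0,0,0],-1],[[0,0,0],[0,0,0],-1],[[0,0,0],[0,0,0],-1]]'
python3 -m pendant '[[[0,0,0],[0,0,0],-1],[[0,0,0],[0,0,0],-1],[[0,0,0],[0,0,0],-1],[[0,0,0],[0,0,0],-1],[[0,0,0],[0,0,0],-1],[[0,0,0],[0,0,0],-1],[[0,0,0],[0,0,0],-1],[[0,0,0],[0,0,0],-1],[[0,0,0],[0,0,0],-1],[[0,0,0],[0,0,0],-1]]'; python3 st.py
python3 - <<'E'
import numpy as np
from plant import bot
n=np.array([-.079,.997,0]);z=np.array([0,0,1.])
f=lambda th,l: 180*(np.cos(th)*n+np.sin(th)*z)+4*(np.sin(l)*n+np.cos(l)*z)
P0=bot.get_obs()['tool_pos']; th0=.209+1.6
th=np.linspace(th0,.209,7); l=np.linspace(0,.684,7)
P=np.array([f(a,b) for a,b in zip(th,l)])
for i in range(6): print((np.diff(P,axis=0)[i]/5/30).round(3), (P0+P[i+1]-P[0]).round(1))
E
```

```text
time: 49.7
tool_pos: [549.9, -346.8, 228.3]
tcp_rot: [3.14, -0.002, 0.082]
contact_force: [1.1, -0.6, 1.0]
grip_width: 21.0
finger_force: 0.0
time: 50.53
tool_pos: [549.6, -343.5, 228.1]
tcp_rot: [-3.136, -0.001, 0.083]
contact_force: [-1.8, 11.5, 4.6]
grip_width: 11.3
finger_force: 30.0
t 50.5 [ 549.6 -343.5  228.1] [-3.136e+00 -1.000e-03  8.300e-02] w 11.3 F 30.0 [-1.8 11.5  4.6] q [-0.68  0.59  1.17  0.    1.39  0.81]
[-0.025  0.319  0.033] [ 545.8 -295.6  233.1]
[-0.025  0.317 -0.052] [ 542.  -248.   225.3]
[-0.023  0.292 -0.133] [ 538.6 -204.2  205.3]
[-0.02   0.247 -0.206] [ 535.6 -167.1  174.4]
[-0.015  0.185 -0.263] [ 533.4 -139.5  135. ]
[-0.009  0.109 -0.302] [ 532.1 -123.1   89.6]
```

```bash
python3 -m pendant '[[[-0.025,0.319,0.03],[-0.19,-0.015,0],-1],[[-0.025,0.319,0.03],[-0.19,-0.015,0],-1],[[-0.025,0.319,0.03],[-0.19,-0.015,0],-1],[[-0.025,0.319,0.03],[-0.19,-0.015,0],-1],[[-0.025,0.319,0.03],[-0.19,-0.015,0],-1],[[-0.025,0.315,-0.055],[-0.19,-0.015,0],-1],[[-0.025,0.315,-0.055],[-0.19,-0.015,0],-1],[[-0.025,0.315,-0.055],[-0.19,-0.015,0],-1],[[-0.025,0.315,-0.055],[-0.19,-0.015,0],-1],[[-0.025,0.315,-0.055],[-0.19,-0.015,0],-1]]'
```

```text
time: 51.37
tool_pos: [542.3, -253.3, 226.5]
tcp_rot: [2.906, -0.003, 0.082]
contact_force: [-2.2, -5.5, 3.5]
grip_width: 10.7
finger_force: 30.0
```

```bash
python3 -m pendant '[[[-0.023,0.295,-0.135],[-0.19,-0.015,0],-1],[[-0.023,0.295,-0.135],[-0.19,-0.015,0],-1],[[-0.023,0.295,-0.135],[-0.19,-0.015,0],-1],[[-0.023,0.295,-0.135],[-0.19,-0.015,0],-1],[[-0.023,0.295,-0.135],[-0.19,-0.015,0],-1],[[-0.02,0.247,-0.206],[-0.19,-0.015,0],-1],[[-0.02,0.247,-0.206],[-0.19,-0.015,0],-1],[[-0.02,0.247,-0.206],[-0.19,-0.015,0],-1],[[-0.02,0.247,-0.206],[-0.19,-0.015,0],-1],[[-0.02,0.247,-0.206],[-0.19,-0.015,0],-1]]'
```

```text
time: 52.2
tool_pos: [535.4, -170.0, 174.6]
tcp_rot: [2.681, -0.001, 0.082]
contact_force: [-4.3, -0.4, 4.8]
grip_width: 11.4
finger_force: 30.0
```

```bash
python3 -m pendant '[[[-0.015,0.185,-0.263],[-0.19,-0.015,0],-1],[[-0.015,0.185,-0.263],[-0.19,-0.015,0],-1],[[-0.015,0.185,-0.263],[-0.19,-0.015,0],-1],[[-0.015,0.185,-0.263],[-0.19,-0.015,0],-1],[[-0.015,0.185,-0.263],[-0.19,-0.015,0],-1],[[-0.009,0.1,-0.302],[-0.19,-0.015,0],-1],[[-0.009,0.1,-0.302],[-0.19,-0.015,0],-1],[[-0.009,0.1,-0.302],[-0.19,-0.015,0],-1],[[-0.009,0.1,-0.302],[-0.19,-0.015,0],-1],[[-0.009,0.1,-0.302],[-0.19,-0.015,0],-1]]'; python3 st.py
```

```text
time: 53.03
tool_pos: [531.8, -126.1, 87.9]
tcp_rot: [2.455, -0.0, 0.082]
contact_force: [-4.3, 5.4, 4.4]
grip_width: 11.1
finger_force: 30.0
t 53.0 [ 531.8 -126.1   87.9] [ 2.455 -0.     0.082] w 11.1 F 30.0 [-4.3  5.4  4.4] q [-0.02  0.62  1.79 -0.93  0.9   2.13]
```

```bash
python3 -m pendant '[[[0,0,-0.06],[0,0,0],-1],[[0,0,-0.06],[0,0,0],-1],[[0,0,-0.05],[0,0,0],-1],[[0,0,0],[0,0,0],-1],[[0,0,0],[0,0,0],-1],[[0,0,0],[0,0,0],-1],[[0,0,0],[0,0,0],-1],[[0,0,0],[0,0,0],-1],[[0,0,0],[0,0,0],-1],[[0,0,0],[0,0,0],-1]]'
```

```text
time: 53.87
tool_pos: [532.1, -126.3, 86.3]
tcp_rot: [2.453, -0.002, 0.081]
contact_force: [-14.1, 20.8, 29.5]
grip_width: 10.8
finger_force: 30.0
```

```bash
python3 -m pendant '[[[0,0,0],[0,0,0],-0.2],[[0,0,0],[0,0,0],-0.2],[[0,0,0],[0,0,0],-0.2],[[0,0,0],[0,0,0],-0.2],[[0,0.3,0.37],[0,0,0],-0.2],[[0,0.5,0.6],[0,0,0],-0.2],[[0,0.5,0.6],[0,0,0],-0.2],[[0,0.5,0.6],[0,0,0],-0.2],[[0,0.5,0.6],[0,0,0],-0.2],[[0,0.5,0.6],[0,0,0],-0.2]]'
python3 -m pendant '[[[0,0.3,0.6],[0,0,0],0],[[0,0.3,0.6],[0,0,0],0],[[0,0.3,0.6],[0,0,0],0],[[-0.8,0,0],[0,0,0],0],[[-0.8,0,0],[0,0,0],0],[[-0.8,0,0],[0,0,0],0],[[0,0,0],[0,0,0],0],[[0,0,0],[0,0,0],0],[[0,0,0],[0,0,0],0],[[0,0,0],[0,0,0],0]]'
python3 st.py; python3 -c "
from h import *
b,_=snap('top','t12.png');a,p=snap('scene','s12.png')
a2=cv2.resize(a,(480,300));b2=b[100:280,160:540]; b2=cv2.copyMakeBorder(cv2.resize(b2,(320,152)),0,148,0,0,0); cv2.imwrite('pics/m12.png',np.hstack([a2,b2]))
o=cv2.imread('pics/scene0.png');print('bin diff',np.abs(a[140:290,90:252].astype(int)-o[140:290,90:252]).mean(),np.abs(a[180:235,228:252].astype(int)-o[180:235,228:252]).max())
o2=cv2.imread('pics/top0.png');print(np.abs(b[160:230,385:415].astype(int)-o2[160:230,385:415]).mean())"
```

```text
time: 54.7
tool_pos: [531.7, -43.2, 183.8]
tcp_rot: [2.456, 0.002, 0.081]
contact_force: [0.2, -0.2, -0.1]
grip_width: 36.7
finger_force: 0.0
time: 55.53
tool_pos: [460.8, -16.8, 237.2]
tcp_rot: [2.456, 0.001, 0.081]
contact_force: [-0.0, -0.1, -0.1]
grip_width: 46.0
finger_force: 0.0
t 55.5 [460.8 -16.8 237.2] [2.456e+00 1.000e-03 8.100e-02] w 46.0 F 0.0 [-0.  -0.1 -0.1] q [ 0.21  0.34  1.76 -0.72  1.25  2.01]
bin diff 3.7324279835390946 79
13.133809523809523
```

View pics/m12.png

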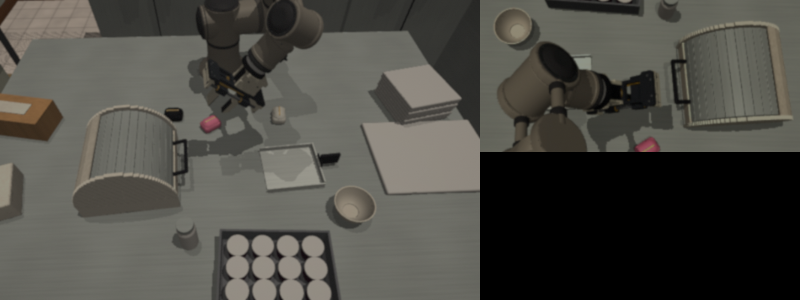

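Run:
```python
from h import *
for n,m,(x,y,w,h) in(('scene0','s12',(226,178,26,58)),('top0','t12',(385,163,30,64))):
    o=cv2.imread(f'pics/{n}.png',0).astype(float);a=cv2.imread(f'pics/{m}.png',0).astype(float)
    f=lambda i:(i<45).astype(float)[y:y+h,x:x+w]
    for i in(o,a):
        k=f(i);yy,xx=np.nonzero(k);print(n,xx.mean().round(2),yy.mean().round(2),k.sum())
print(bot.close_job())
```

```text
scene0 15.48 30.18 290.0
scene0 17.33 32.13 285.0
top0 11.38 33.71 484.0
top0 9.54 34.6 379.0
the job is handed in; nothing more can be done
None
```

I handed the job in. All four rolls were tipped into the bin, the empty tray sits flat on the counter, and the cover was pushed shut to its stop; in the last pictures the bar sits about 2 pixels from where it started, which I did not look into before handing in.

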